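# Take the profile board off its barbed hook and clamp it upright with the indexing lever

## Robot

A 7-joint arm with a two-finger parallel gripper is mounted at the origin on a cart in front of the work surface, level with it; the furniture and walls round the work are solid. World frame = base frame: x ahead of the robot, y to its left, z up, the work surface at z = 0. Lengths are in m, angles in rad, forces in N, time in s.
With the tool pointing down it reaches from about 0.425 to 0.95 m from the base axis. Payload 4.7 kg.
Tool frame: the origin (TCP) lies at the very end of the fingers, on their centre line; the grasp point (between the pads) lies 19 mm behind it; x points along the fingers, y is the direction in which the jaws open and shut, and the axes are right-handed (so a half turn about x gives the same grasp; the last joint's range is limited). The gripper opens to 85 mm and grips with 20 to 120 N. Pads are 22 mm wide; open, the fingers measure 114 mm over their backs; the gripper's body (76 mm by 85 mm) begins 54 mm behind the grasp point. The pads swing forward as they close: fully open they stand 13 mm farther back than shut.
Start: joints at [-1.272, 0.469, -0.049, 1.532, 0.024, 1.141, -0.082], TCP at [0.217, 0.639, 0.231] pointing down, gripper open.
Joint ranges: [-2.59, 2.59], [-0.33, 1.99], [-1.39, 1.29], [0.1, 2.45], [-1.04, 4.18], [0.21, 1.99], [-2.66, 2.66]. Speed limits (rad/s): [2.57, 2.57, 3.14, 3.14, 3.14, 3.14, 3.14].

## Interface

Orientations are given as a rotation vector (axis times angle).
In Python, from station import get_obs, eyes, hand_in gives the robot as it stands. The module is installed in compiled form; this text tells all that it offers.
- The arm moves only by the tool move_arm, never from a script. Its argument "plan" is a list of rows, each an object with "translation": the shift along the world's x, y, z in mm, a list of three; "turn": the turn, a rotation vector about the world's x, y, z in rad, a list of three; "gripper": the closure, from -1 (fully open) to 1 (shut). In form: [{"translation": [tx, ty, tz], "turn": [rx, ry, rz], "gripper": gripper}, ...]. A call has 1 to 20 rows; each row is the pose to reach, as a shift and turn from the pose commanded when the call began; what a row does not reach only later rows make up. A row lasts 1/10 s, in which the tool goes at most 50 mm and 8.59 degrees, less where a joint would pass 70% of its speed; a pose out of reach is approached as far as the arm can. A call with a gripper value outside its range is refused whole. The fingers move at their own pace and stop on an object; "force" is the grip in N (left out, the last holds). Time passes only in rows, so rows that repeat a pose let the fingers close. It gives the time, the measured TCP pose, the force and the opening at its end, in the units of the state.
- get_obs(): the state, without advancing time (a new reading comes with each control period).
- eyes.capture(name): name is "side" or "top" or "wrist"; returns a dict with "img" (400x640x3 uint8, red, green, blue), "vfov" (degrees; the focal length in pixels is half the picture's height over the tangent of half this angle, whatever the lens; pixels are square), "cx", "cy" (the principal point, pixels), "k1" (the pictures are not rectified: a ray, as slopes to the right and down, at radius r is drawn at 1 + k1 r^2 times it, then the intrinsics apply), "xyz" and "orientation" of the camera in the world; the wrist camera has in their place "mount" (4x4, takes a point from camera to tool coordinates, whose origin is the TCP and whose axes are the tool frame's). Camera axes: x right, y down, z forward; pixel columns grow to the right and rows downward; lengths in m; the calibration is good to about 2 mm. A picture is of the moment at which its call begins: read the wrist's pose just before it. There is no depth.
- hand_in(): hands the job in, once; it reports no verdict.
The state is a dict: "t": time; "qpos": joint angles; "joint_vel": joint speeds; "tau": joint torques, N m; "tool_pos": TCP position; "ee_rot": TCP orientation; "contact_force": force on the tool from outside, world axes, zero at the start; "torque": the same for the moment, N m; "gripper_width": finger opening in m.
Only numpy, scipy, OpenCV 4.12 (cv2) and the standard library are available. Lean on these libraries where they do the work, as an engineer would, in place of code of your own. Each camera call takes 0.05 s, during which the arm holds its last target.

## Task

Lift the plywood profile board off the barbed hook and stand it upright on the bench clamp's base, centred between the two jaws, with its faces to the jaws. Then clamp it firmly: turn the clamp's lever clockwise, and when the lever reaches the end of its swing lift it off its serrations, swing it back, let it drop in again and turn on until the red pointer stands in the green arc. Leave the board clamped upright and the lever seated, without letting the board fall or disturbing the other things on the bench.

Things in the scene. Friction and masses are not known exactly. Their poses are not given: they have to be found in the camera images.
- profile_board: flat plywood board in the outline of a pot (all mm), 12 thick, 140 wide, 170 tall, 0.11-0.22 kg. Origin: middle of its bottom edge (flat over 100); z up its height, x its width, y its thickness. It hangs by its hole, bottom edge 63 above the bench. Grip it from above across its 12 thickness by the top tab (neck 56 wide, 126 to 170 above the bottom edge).
- board_top (a point): middle of the board's top edge, 170 mm above its origin
- board_hole (a point): middle of the board's hole, 84 mm above its origin; the hole is 30 wide and reaches from 60 to 108 above the bottom edge, its top is a 90 degree V that rests on the hook's bar
- hook_stand: fixed stand (all mm), steel base 120 x 130 x 12, wooden post 172 tall; origin on the bench. An 8 mm round bar leaves the post (20 thick, centred at y +20) at height 165, runs level along the stand's -y to y -50, bends out to y -60 and ends in a barb that rises and points back. The board hangs at y -24 to -16, square to the bar. To free it raise it 28 to 38, then move it 60 or more along -y.
- hook_tip (a point): centre of the barb's round tip, at y = -50 mm of the stand, 25 mm above the centre of the level bar; the bar's radius is 4 mm
- hook_rest (a point): point on the centre line of the hook's level bar, about where the board hangs (y = -20 mm, height 165 mm in the stand's frame)
- clamp: fixed bench clamp (all mm) on a steel base plate 110 x 235, top 12 above the bench; origin on the bench. It clamps along its y: grey fixed jaw (100 wide, 70 tall) from y +60 to +82; moving pad's face at y +31 + 12 x spindle. The board stands between them on the base, faces square to y. Grey gearbox 100 x 85, 62 tall, at y -75, where the upright spindle axis is.
- clamp_slot (a point): point on the base plate (12 mm above the bench) about midway between the open jaws (clamp x 0, y +48 mm): the middle of the board's bottom edge goes here
- jaw_pad: black rubber pad, 80 wide, 50 tall (15 to 65 mm above the bench), 7 thick, on the sprung moving jaw; origin on its back face, on the clamp's centre line at bench height; moves along the clamp's y
- spindle (a joint): turn of the spindle, rad, clockwise from above: 0 jaw open, found at 0 to 0.4, stop at 1.75. Jaw moves 12 mm per rad; it meets a board that stands against the fixed jaw at 1.4, then a spring (2.5 N/mm) loads the pad. The red pointer is in the green arc from 1.55 to 1.75. Friction (0.3 N m) holds it where left. The seated lever turns it, either way; one swing is not enough.
- lever (a joint): angle of the lever against the spindle, rad, clockwise from above: 0 seated as found, negative after it was lifted and swung back; seats at multiples of 0.524 (12 serrations, slips up to 0.26 as it drops in, 0.1 play). Direction of the arm from the spindle axis: -1.187 - spindle - lever, counterclockwise from the clamp's x axis. Two steel stop pins let spindle + lever range from 0 to 1.3 only.
- lever_lift (a joint): height of the lever above its seat, m: 0 seated, 0.014 fully lifted. A spring of 3 N and its weight (together 4 to 6 N) push it down; above 0.008 it is clear of the serrations and swings freely without turning the spindle
- knob_grip (a point): where to grip the lever's upright red knob (25 mm across here, 29 near its top, 49 tall): 28 above the knob's underside, 21 below its top, 120 above the bench when seated, on an axis 115 from the spindle axis. The knob revolves freely on its own upright axis, so the hand need not turn with the lever. The lever's arm lies below, its top 88 above the bench.
- stamp_b: bystander: turned wooden stamp, 58 mm tall
- sanding_block: bystander: grey sanding block, 82 x 59 x 26 mm
- stack_e: bystander: stack of saucers, 93 mm across, 73 mm tall
- brush_c: bystander: blue brush, 199 mm long
Not all that is in view belongs to the job. There is more than one size of the profile_board; the job needs the larger.

How it is judged:
By the outcome, as a careful person would: the job done as asked, in the order asked, and still so for the second after the job is handed in, with the robot touching nothing.
It also fails if it takes over 58 s, if anything falls off the work surface, if the arm or the gripper's body presses on something with over 40 N, if the wrist force passes 120 N, or if a joint passes its speed limit or range.

## Working session

There is one attempt and no reset: what is moved stays moved. The work goes in short steps, Python scripts to look and compute and a tool call to move; the robot and the scene stay as the last step left them, time stands still between calls to the robot, and variables do not carry over. Pictures are saved under pics/ and viewed, and the job is handed in when it is done.

Besides the shell and the picture viewer there is one more tool, called after "Call:" by a JSON object that holds its "method" and its "body", one argument or row to a line. move_arm: Moves the arm, as the interface text tells. Its arguments: {"type":"object","properties":{"plan":{"type":"array","items":{"type":"object","properties":{"translation":{"type":"array","items":{"type":"number"}},"turn":{"type":"array","items":{"type":"number"}},"gripper":{"type":"number"}}}},"force":{"type":"number"}},"required":["plan"]}

```bash
mkdir -p pics; cat > h.py <<'E'
import numpy as np, cv2
from scipy.spatial.transform import Rotation as R
from station import get_obs, eyes
import pickle
def snap(n,fn):
    o=get_obs(); c=eyes.capture(n); cv2.imwrite(f'pics/{fn}.png',c['img'][:,:,::-1]); c['obs']=o
    pickle.dump(c,open(f'pics/{fn}.pkl','wb')); return c
def load(fn): return pickle.load(open(f'pics/{fn}.pkl','rb'))
def Rot(v):
    v=np.array(v,float)
    if v.shape==(3,): return R.from_rotvec(v).as_matrix()
    if v.shape==(3,3): return v
    return R.from_quat(v).as_matrix()
def pose(c):
    if 'mount' in c:
        o=c['obs']; T=np.eye(4); T[:3,:3]=Rot(o['ee_rot']); T[:3,3]=o['tool_pos']
        T=T@np.array(c['mount']); return T[:3,:3],T[:3,3]
    return Rot(c['orientation']),np.array(c['xyz'])
def ray(c,u,v):
    f=200/np.tan(np.radians(c['vfov'])/2)
    d=np.array([(u-c['cx'])/f,(v-c['cy'])/f]); s=d.copy()
    for _ in range(50): s=d/(1+c['k1']*(s@s))
    Rm,p=pose(c); return p,Rm@np.array([s[0],s[1],1])
def atz(c,u,v,z):
    p,d=ray(c,u,v); return p+d*(z-p[2])/d[2]
def proj(c,P):
    Rm,p=pose(c); q=Rm.T@(np.array(P)-p); s=q[:2]/q[2]; s=s*(1+c['k1']*(s@s)); f=200/np.tan(np.radians(c['vfov'])/2)
    return s*f+[c['cx'],c['cy']]
def tri(*a):
    A=np.zeros((3,3));b=np.zeros(3)
    for c,u,v in a:
        p,d=ray(c,u,v); d=d/np.linalg.norm(d); M=np.eye(3)-np.outer(d,d); A+=M;b+=M@p
    x=np.linalg.solve(A,b); return x,[np.round(proj(c,x)-[u,v],1) for c,u,v in a]
def crop(fn,x0,y0,x1,y1,k,out):
    im=cv2.imread(f'pics/{fn}.png')[y0:y1,x0:x1]; cv2.imwrite(f'pics/{out}.png',cv2.resize(im,None,fx=k,fy=k,interpolation=cv2.INTER_CUBIC))
E
python3 - <<'E'
from h import *
for n in ['side','top','wrist']:
    c=snap(n,n+'0'); print({k:v for k,v in c.items() if k not in('img','obs')})
print(get_obs())
E
```

```text
{'vfov': 49.90257819220484, 'cx': 313.841209023952, 'cy': 197.10737696964065, 'k1': -0.007311440616825421, 'xyz': array([ 0.36392124, -1.29931193,  0.75501896]), 'orientation': array([-1.99773938,  0.07231942, -0.05500604])}
{'vfov': 50.330550782262165, 'cx': 322.05935143836325, 'cy': 193.3042262365387, 'k1': 0.01769014112371162, 'xyz': array([0.34336738, 0.01679575, 1.82033536]), 'orientation': array([-2.17033981,  2.20404829, -0.09130995])}
{'vfov': 61.59528732179043, 'cx': 325.2032269518787, 'cy': 198.59844720216196, 'k1': -0.044505347860420784, 'mount': array([[ 6.24870151e-04, -3.12750722e-01,  9.49835036e-01,
        -1.43251140e-01],
       [ 9.99999791e-01,  3.51820999e-04, -5.42028594e-04,
         7.65089331e-04],
       [-1.64652077e-04,  9.49835176e-01,  3.12750876e-01,
        -8.02282265e-02],
       [ 0.00000000e+00,  0.00000000e+00,  0.00000000e+00,
         1.00000000e+00]])}
{'t': 0.15, 'qpos': array([-1.27187638,  0.46927602, -0.04855057,  1.5334108 ,  0.0241011 ,
        1.14100899, -0.08230653]), 'joint_vel': array([ 0.00111251, -0.00256311,  0.00067265, -0.00246316, -0.00146592,
       -0.0015435 ,  0.00109252]), 'tau': array([ 8.02946543e-04, -5.10763478e+01, -4.66928794e-02, -2.37979853e+01,
        1.07337281e-02,  5.38942360e-03,  1.80556988e-06]), 'tool_pos': array([0.21720197, 0.6386303 , 0.23049268]), 'ee_rot': array([ 0.25609471,  1.55562115, -0.25847105]), 'contact_force': array([-1.39730604,  0.56451177, -0.42038166]), 'torque': array([-0.02008584, -0.01631895, -0.01904848]), 'gripper_width': 0.08529646763440653}
```

View pics/side0.png

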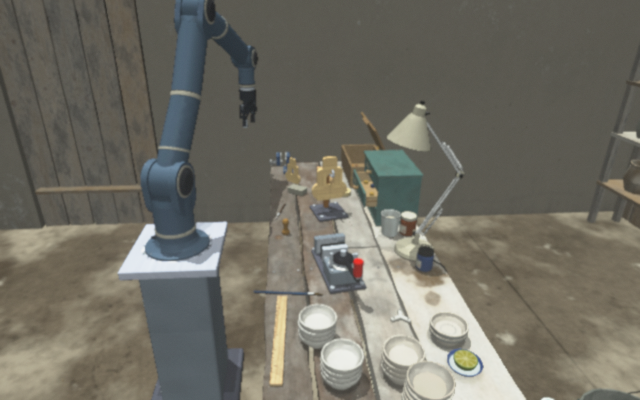

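View pics/top0.png

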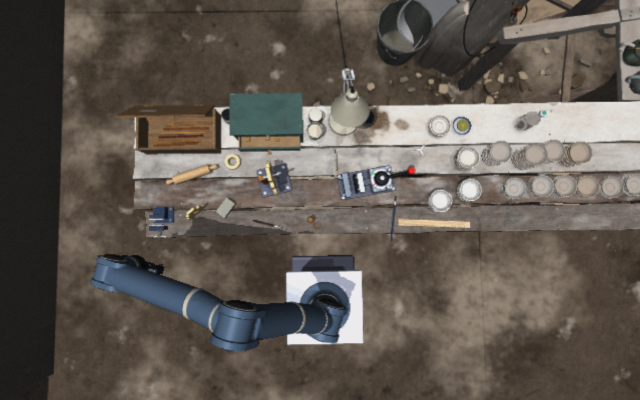

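View pics/wrist0.png

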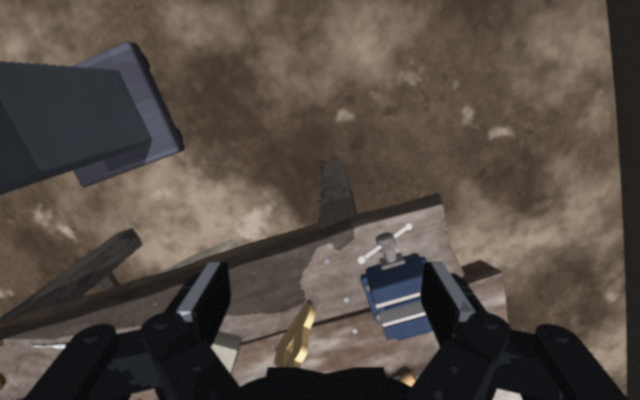

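```bash
python3 - <<'E'
from h import *
crop('top0',245,150,345,215,8,'tA')
crop('top0',325,150,425,215,8,'tB')
crop('side0',290,140,370,230,6,'sA')
crop('side0',300,220,380,300,7,'sB')
E
```

```text
(no output)
```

View pics/tA.png

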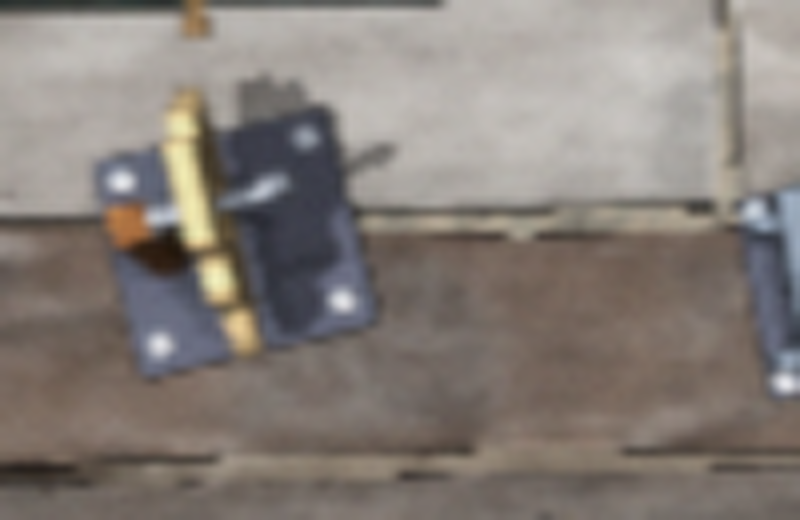

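View pics/tB.png

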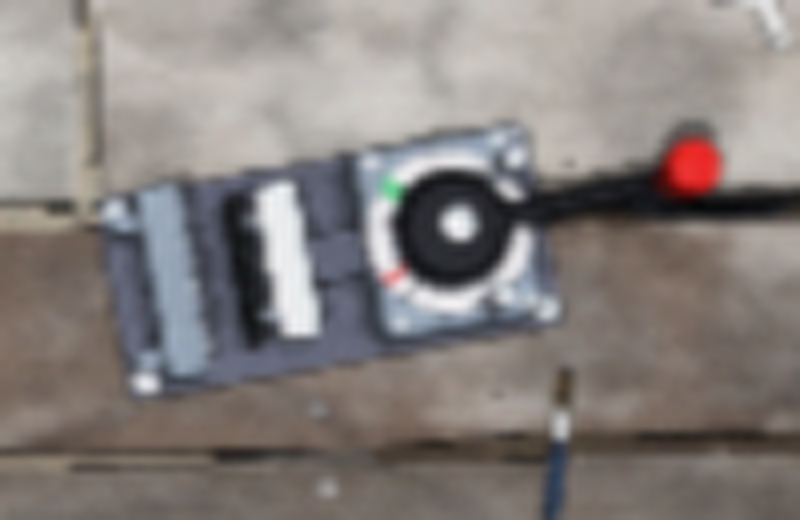

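View pics/sA.png

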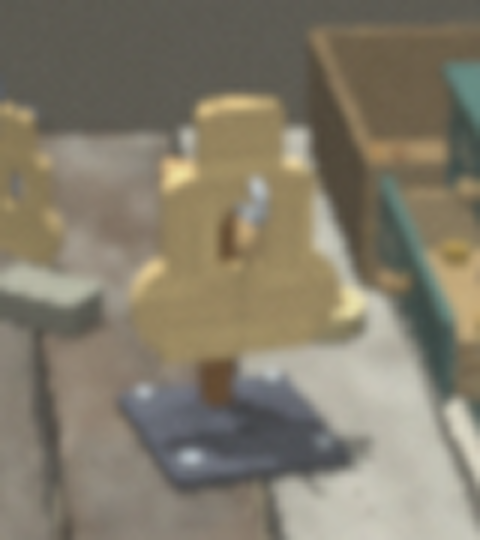

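View pics/sB.png

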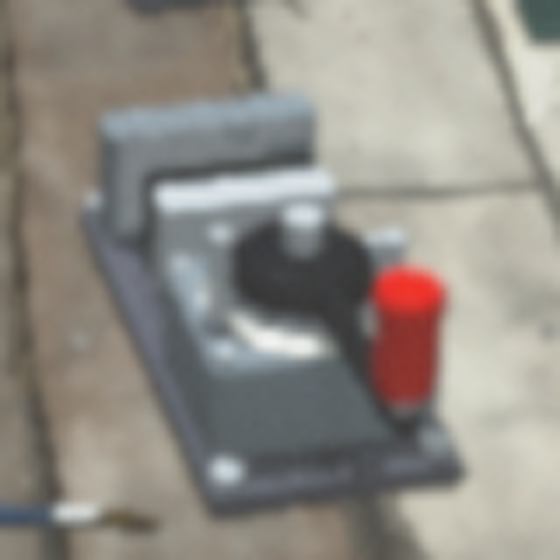

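```bash
python3 - <<'E'
from h import *
t=load('top0'); s=load('side0')
A=lambda x,y,z:atz(t,245+(x+.5)/8-.5,150+(y+.5)/8-.5,z)
B=lambda x,y,z:atz(t,325+(x+.5)/8-.5,150+(y+.5)/8-.5,z)
P=[A(95,160,.012),A(330,105,.012),A(378,325,.012),A(150,378,.012)]
print('stand',np.round(P,4),'mean',np.mean(P,0).round(4))
d=(P[0]-P[1]+P[3]-P[2]);print('stand +y ang',np.degrees(np.arctan2(d[1],d[0])))
d=(P[0]-P[3]+P[1]-P[2]);print('perp ang(x+-)',np.degrees(np.arctan2(d[1],d[0])))
P=[B(105,205,.012),B(525,122,.012),B(562,322,.012),B(135,395,.012)]
print('clamp',np.round(P,4),'mean',np.mean(P,0).round(4))
d=(P[0]-P[1]+P[3]-P[2]);print('clamp +y ang',np.degrees(np.arctan2(d[1],d[0])))
d=(P[0]-P[3]+P[1]-P[2]);print('perp ang',np.degrees(np.arctan2(d[1],d[0])))
print('spindle axis',B(460,225,.1),'knob',B(693,165,.14))
print('board top',A(182,100,.19),A(215,275,.21),A(198,195,.233))
# knob top side: sB
S=(s,300+(408)/7-.5,220+285/7-.5)
print(tri((t,325+693/8-.5,150+165/8-.5),S))
# board top center
print(tri((t,245+193/8,150+185/8),(s,290+240/6,140+100/6)))
E
```

```text
stand [[0.585  0.279  0.012 ]
 [0.6128 0.1534 0.012 ]
 [0.4943 0.129  0.012 ]
 [0.4679 0.2503 0.012 ]] mean [0.54   0.2029 0.012 ]
stand +y ang 102.39125302564189
perp ang(x+-) 12.699932512677355
clamp [[ 0.5557 -0.0677  0.012 ]
 [ 0.5971 -0.2935  0.012 ]
 [ 0.4893 -0.3102  0.012 ]
 [ 0.4538 -0.0817  0.012 ]] mean [ 0.524  -0.1883  0.012 ]
clamp +y ang 99.60725196564098
perp ang 8.375281632070067
spindle axis [ 0.53245095 -0.24385157  0.1       ] knob [ 0.55630317 -0.35445492  0.14      ]
board top [0.58970465 0.21120444 0.19      ] [0.50275013 0.19371664 0.21      ] [0.53823357 0.1988794  0.233     ]
(array([ 0.55610595, -0.3546118 ,  0.13774726]), [array([-0. ,  0.2]), array([ 0.3, -0. ])])
(array([0.54147214, 0.19967251, 0.23200644]), [array([ 0., -0.]), array([-0.,  0.])])
```

```bash
python3 - <<'E'
from h import *
o=get_obs(); M=Rot(o['ee_rot']); print(M.round(3)); print('ty yaw',np.degrees(np.arctan2(M[1,1],M[0,1])))
E
```

```text
[[-0.     0.322  0.947]
 [-0.001  0.947 -0.322]
 [-1.    -0.002  0.   ]]
ty yaw 71.21613783221103
```

Call:
{"method": "move_arm", "body": {
  "plan": [
    {"translation":[0,0,50],"turn":[0,0,0],"gripper":-1},
    {"translation":[20,-30,100],"turn":[0,0,0.1],"gripper":-1},
    {"translation":[45,-70,130],"turn":[0,0,0.2],"gripper":-1},
    {"translation":[75,-115,130],"turn":[0,0,0.3],"gripper":-1},
    {"translation":[100,-155,130],"turn":[0,0,0.4],"gripper":-1},
    {"translation":[130,-195,130],"turn":[0,0,0.5],"gripper":-1},
    {"translation":[155,-235,130],"turn":[0,0,0.546],"gripper":-1},
    {"translation":[180,-275,130],"turn":[0,0,0.546],"gripper":-1},
    {"translation":[210,-315,130],"turn":[0,0,0.546],"gripper":-1},
    {"translation":[235,-355,130],"turn":[0,0,0.546],"gripper":-1},
    {"translation":[260,-395,130],"turn":[0,0,0.546],"gripper":-1},
    {"translation":[283,-439,130],"turn":[0,0,0.546],"gripper":-1},
    {"translation":[283,-439,130],"turn":[0,0,0.546],"gripper":-1},
    {"translation":[283,-439,130],"turn":[0,0,0.546],"gripper":-1}
  ],
  "force": 60
}}

```text
t: 1.55
tool_pos: [0.5008, 0.1984, 0.3611]
ee_rot: [-0.168, 1.565, 0.168]
contact_force: [0.9, 1.3, 1.5]
gripper_width: 0.085
```

```bash
python3 - <<'E'
from h import *
c=snap('wrist','w1');o=get_obs();print(o['t'],o['tool_pos'],o['qpos'].round(2),o['joint_vel'].round(3))
snap('side','side1')
E
```

```text
1.6 [0.49993628 0.20045746 0.3610858 ] [-0.58  0.15  0.14  1.68 -0.02  1.31  1.35] [-0.026  0.002 -0.032 -0.003 -0.003 -0.003  0.   ]
```

View pics/w1.png

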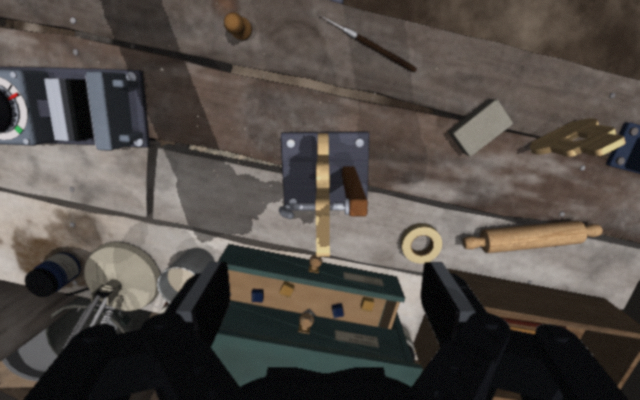

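```bash
python3 - <<'E'
from h import *
crop('w1',260,115,390,265,5,'w1c')
E
```

```text
(no output)
```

View pics/w1c.png

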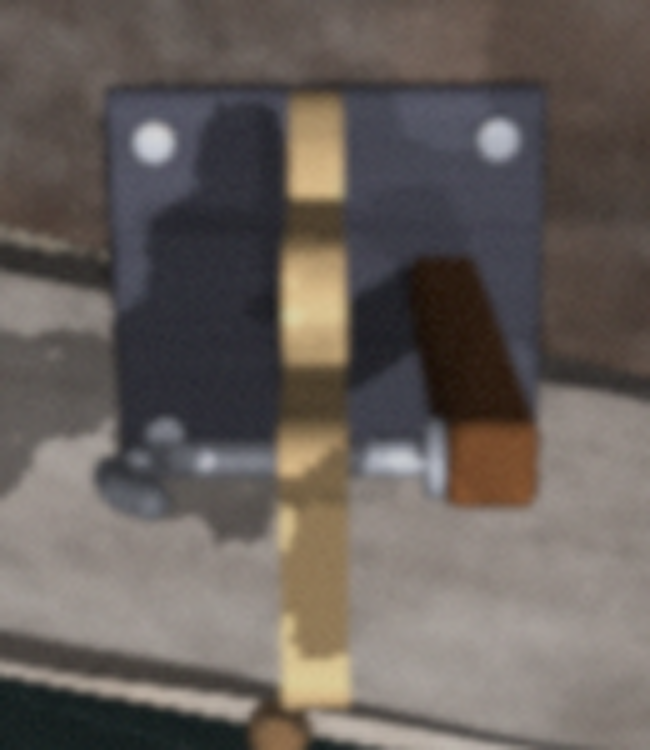

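```bash
python3 - <<'E'
from h import *
c=load('w1')
A=lambda x,y,z:atz(c,260+(x+.5)/5-.5,115+(y+.5)/5-.5,z)
a,b,d,e=A(281,440,.233),A(349,440,.233),A(281,705,.233),A(351,705,.233)
print(np.array([a,b,d,e]).round(4)); print('thick',np.linalg.norm(a-b),np.linalg.norm(d-e),'len',np.linalg.norm((a+b-d-e)/2))
v=(d+e-a-b);print('mid',(a+b+d+e)/4,'ang',np.degrees(np.arctan2(v[1],v[0])))
# board lower part end (near), shoulders near edge
P=[A(107,88,.012),A(545,88,.012),A(538,505,.172),A(450,505,.172),A(452,422,.172),A(533,422,.172)]
print(np.array(P).round(4))
for i,j in [(0,1),(3,2),(4,5),(3,4)]:
    v=P[j]-P[i]; print(np.linalg.norm(v),np.degrees(np.arctan2(v[1],v[0])))
print('post',np.mean(P[2:],0)); print('tool y yaw',np.degrees(np.arctan2(*Rot(get_obs()['ee_rot'])[[1,0],1])))
E
```

```text
[[0.515  0.1938 0.233 ]
 [0.5125 0.2052 0.233 ]
 [0.5645 0.2041 0.233 ]
 [0.5618 0.2165 0.233 ]]
thick 0.011624835786198075 0.012641029790116817 len 0.05056987051105015
mid [0.5384752  0.20489058 0.233     ] ang 12.345573210571144
[[0.4951 0.1318 0.012 ]
 [0.468  0.2562 0.012 ]
 [0.5384 0.2527 0.172 ]
 [0.5424 0.2344 0.172 ]
 [0.5243 0.2305 0.172 ]
 [0.5207 0.247  0.172 ]]
0.12735571575192386 102.2865555527993
0.018687359028100002 102.27053769299113
0.01691864798827386 102.29517041580583
0.018539018692439926 -167.6986242447363
post [0.53144163 0.24115679 0.172     ]
tool y yaw 102.62231811106987
```

Call:
{"method": "move_arm", "body": {
  "plan": [
    {"translation":[20,2,-10],"turn":[0,0,-0.003],"gripper":-1},
    {"translation":[38,4,-30],"turn":[0,0,-0.003],"gripper":-1},
    {"translation":[38,4,-70],"turn":[0,0,-0.003],"gripper":-1},
    {"translation":[38,4,-110],"turn":[0,0,-0.003],"gripper":-1},
    {"translation":[38,4,-145],"turn":[0,0,-0.003],"gripper":-1},
    {"translation":[38,4,-160],"turn":[0,0,-0.003],"gripper":-1},
    {"translation":[38,4,-160],"turn":[0,0,-0.003],"gripper":-1},
    {"translation":[38,4,-160],"turn":[0,0,-0.003],"gripper":-1}
  ],
  "force": 60
}}

```text
t: 2.45
tool_pos: [0.5381, 0.2059, 0.2018]
ee_rot: [-0.171, 1.564, 0.172]
contact_force: [0.3, -1.0, 0.6]
gripper_width: 0.0856
```

```bash
python3 - <<'E'
from h import *
c=snap('wrist','w2');o=get_obs();print(o['t'],o['tool_pos'],o['contact_force'])
crop('w2',160,150,500,400,2.3,'w2c')
snap('side','side2');crop('side2',290,120,370,230,6,'s2c')
E
```

```text
2.5 [0.53865991 0.20570405 0.20256544] [-0.0532091  -0.23498302 -0.02267136]
```

View pics/w2c.png

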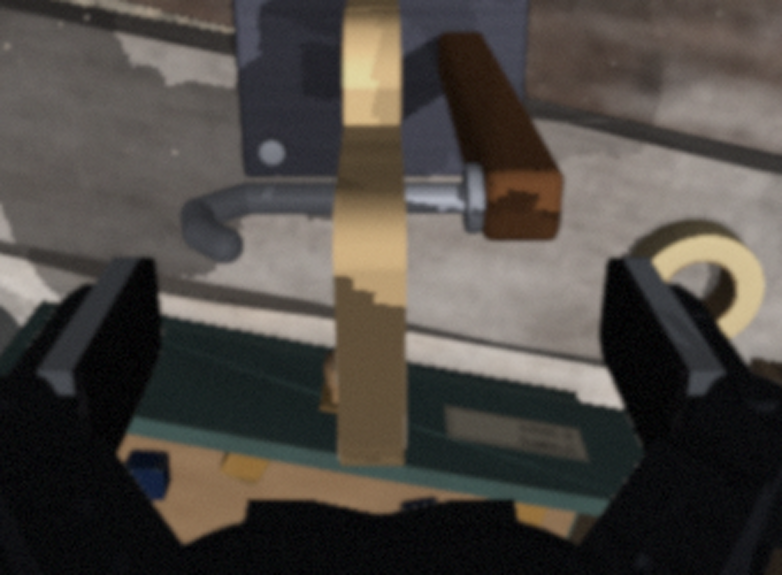

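View pics/s2c.png

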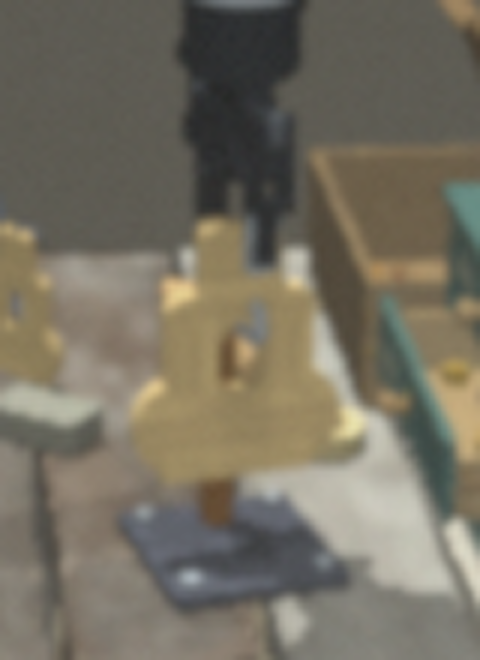

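```bash
python3 - <<'E'
from h import *
c=load('side2'); o=c['obs']; T=np.array(o['tool_pos']); M=Rot(o['ee_rot'])
f=lambda p:((proj(c,p)-[290,120]+.5)*6).round(0)
print('tcp',f(T),'tips',f(T+M[:,1]*.05-M[:,0]*.013),f(T-M[:,1]*.05-M[:,0]*.013))
for k in (-.028,.028): print('tab',f(np.array([.538,.2045,.233])+k*np.array([.977,.213,0])))
w=load('w2'); g=lambda p:((proj(w,p)-[160,150]+.5)*2.3).round(0)
for k in (-.028,.028): print('tabw',g(np.array([.538,.2045,.233])+k*np.array([.977,.213,0])))
print('tipsw',g(T+M[:,1]*.043-M[:,0]*.013))
E
```

```text
tcp [236. 265.] tips [212. 220.] [263. 272.]
tab [193. 223.]
tab [279. 215.]
tabw [369. 200.]
tabw [370. 479.]
tipsw [599. 299.]
```

Call:
{"method": "move_arm", "body": {
  "plan": [
    {"translation":[0,0,0],"turn":[0,0,0],"gripper":0},
    {"translation":[0,0,0],"turn":[0,0,0],"gripper":1},
    {"translation":[0,0,0],"turn":[0,0,0],"gripper":1},
    {"translation":[0,0,0],"turn":[0,0,0],"gripper":1},
    {"translation":[0,0,0],"turn":[0,0,0],"gripper":1},
    {"translation":[0,0,0],"turn":[0,0,0],"gripper":1},
    {"translation":[0,0,0],"turn":[0,0,0],"gripper":1}
  ],
  "force": 60
}}

```text
t: 3.25
tool_pos: [0.5384, 0.204, 0.2015]
ee_rot: [-0.169, 1.564, 0.169]
contact_force: [-2.0, -0.4, 2.6]
gripper_width: 0.0111
```

```bash
python3 - <<'E'
from h import *
c=snap('wrist','w3');o=get_obs();print(o['t'],o['tool_pos'],o['contact_force'],o['torque'],o['gripper_width'])
crop('w3',160,150,500,400,2.3,'w3c')
E
```

```text
3.3 [0.53833685 0.20400631 0.20150708] [-0.36159427 -0.24713166  1.44785993] [-0.10886631  0.1307612  -0.03646503] 0.010916206313837815
```

View pics/w3c.png

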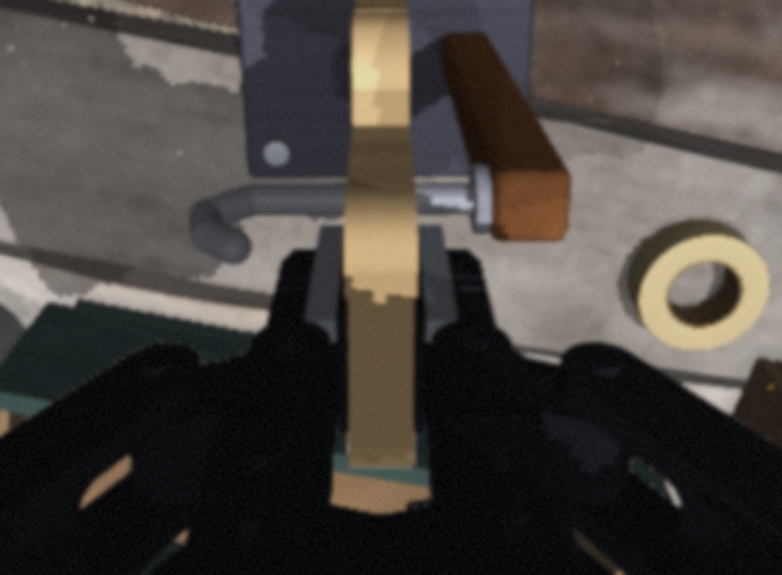

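Call:
{"method": "move_arm", "body": {
  "plan": [
    {"translation":[0,0,8],"turn":[0,0,0],"gripper":1},
    {"translation":[0,0,18],"turn":[0,0,0],"gripper":1},
    {"translation":[0,0,27],"turn":[0,0,0],"gripper":1},
    {"translation":[0,0,33],"turn":[0,0,0],"gripper":1},
    {"translation":[0,0,33],"turn":[0,0,0],"gripper":1},
    {"translation":[0,0,33],"turn":[0,0,0],"gripper":1}
  ]
}}

```text
t: 3.9
tool_pos: [0.5382, 0.2041, 0.2344]
ee_rot: [-0.169, 1.564, 0.169]
contact_force: [-0.7, 0.0, -1.9]
gripper_width: 0.0109
```

```bash
python3 - <<'E'
from h import *
c=snap('wrist','w4');o=get_obs();print(o['t'],o['tool_pos'],o['contact_force'],o['torque'],o['gripper_width'])
crop('w4',160,150,500,400,2.3,'w4c')
snap('side','side4');crop('side4',290,120,370,230,7,'s4c')
E
```

```text
3.95 [0.53798499 0.20403285 0.2340569 ] [ 0.56253249  0.31239591 -1.93329331] [-0.05405157  0.02969085 -0.01064899] 0.01099756757138615
```

View pics/w4c.png

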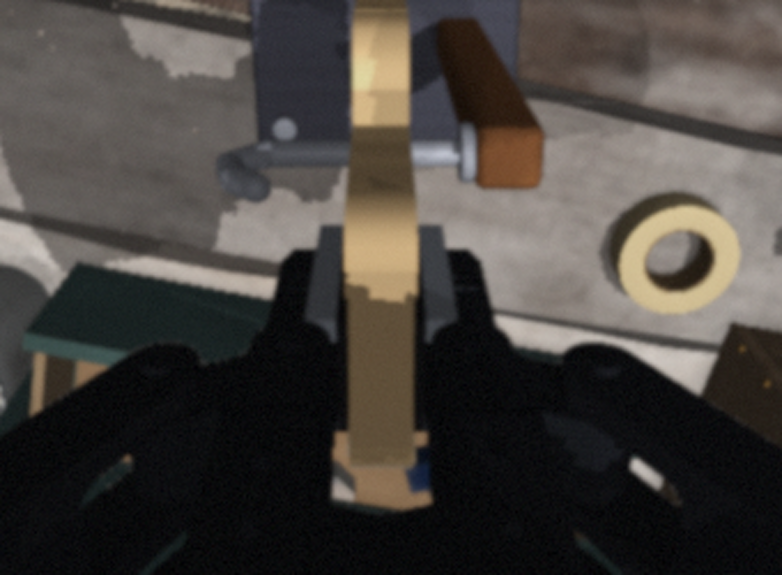

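View pics/s4c.png

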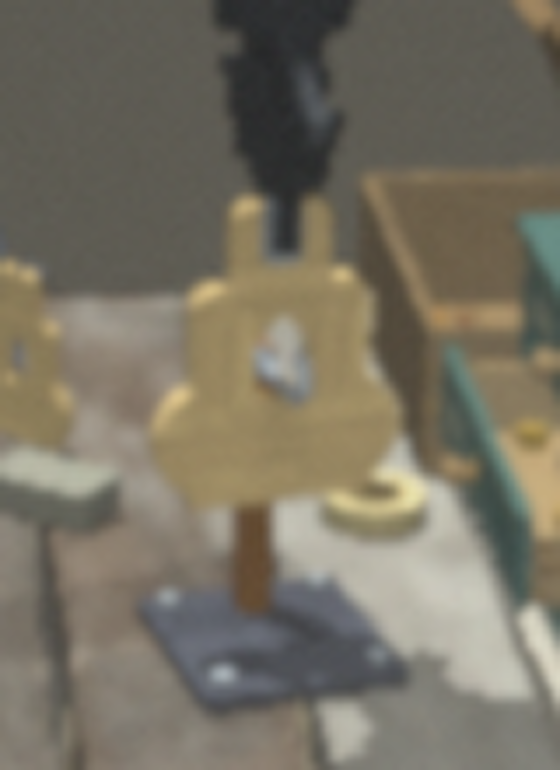

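Call:
{"method": "move_arm", "body": {
  "plan": [
    {"translation":[2,-10,0],"turn":[0,0,0],"gripper":1},
    {"translation":[4,-20,0],"turn":[0,0,0],"gripper":1},
    {"translation":[6.5,-30,0],"turn":[0,0,0],"gripper":1},
    {"translation":[8.5,-40,0],"turn":[0,0,0],"gripper":1},
    {"translation":[11,-50,0],"turn":[0,0,0],"gripper":1},
    {"translation":[13,-60,0],"turn":[0,0,0],"gripper":1},
    {"translation":[15,-70,0],"turn":[0,0,0],"gripper":1},
    {"translation":[17,-80,0],"turn":[0,0,0],"gripper":1},
    {"translation":[18,-88,0],"turn":[0,0,0],"gripper":1},
    {"translation":[18,-88,0],"turn":[0,0,0],"gripper":1}
  ]
}}

```text
t: 5.0
tool_pos: [0.5565, 0.1143, 0.2344]
ee_rot: [-0.168, 1.564, 0.167]
contact_force: [0.1, 0.0, -0.9]
gripper_width: 0.0113
```

```bash
python3 - <<'E'
from h import *
c=snap('wrist','w5');o=get_obs();print(o['t'],o['tool_pos'],o['contact_force'],o['torque'],o['gripper_width'])
snap('side','side5');crop('side5',280,120,380,300,4,'s5c')
E
```

```text
5.05 [0.55633695 0.11551978 0.23435283] [-0.03605134  1.10518527 -1.52223078] [ 0.01450401 -0.01406375  0.04310351] 0.01087034444561061
```

View pics/w5.png

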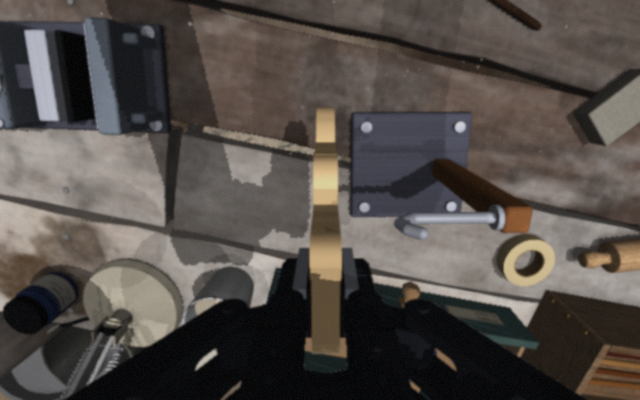

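View pics/s5c.png

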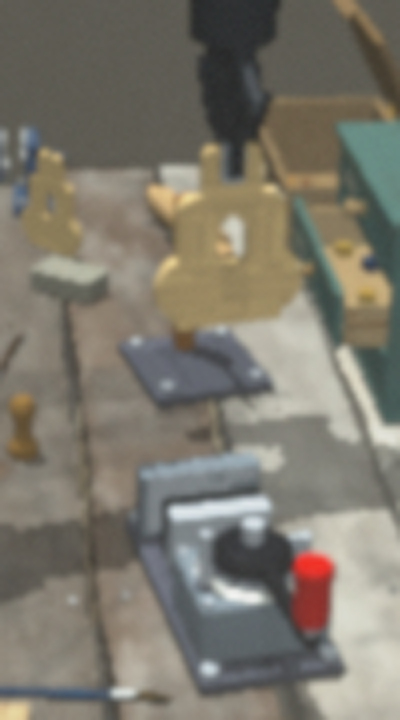

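Call:
{"method": "move_arm", "body": {
  "plan": [
    {"translation":[0,-10,20],"turn":[0,0,0],"gripper":1},
    {"translation":[-8,-40,45],"turn":[0,0,-0.02],"gripper":1},
    {"translation":[-18,-75,66],"turn":[0,0,-0.04],"gripper":1},
    {"translation":[-28,-110,66],"turn":[0,0,-0.056],"gripper":1},
    {"translation":[-36,-135,66],"turn":[0,0,-0.056],"gripper":1},
    {"translation":[-36,-135,66],"turn":[0,0,-0.056],"gripper":1},
    {"translation":[-36,-135,66],"turn":[0,0,-0.056],"gripper":1}
  ]
}}

```text
t: 5.8
tool_pos: [0.5203, -0.0184, 0.3005]
ee_rot: [-0.124, 1.567, 0.126]
contact_force: [-0.0, 0.9, -0.8]
gripper_width: 0.011
```

```bash
python3 - <<'E'
from h import *
c=snap('wrist','w6');o=get_obs();print(o['t'],o['tool_pos'],o['contact_force'],o['torque'],o['joint_vel'].round(3))
crop('w6',0,0,330,250,2.4,'w6c')
E
```

```text
5.85 [ 0.52044785 -0.01750742  0.30035551] [ 0.14825509 -0.37826976 -0.88605156] [ 0.05455739 -0.06353783 -0.00416471] [-0.012  0.008 -0.011 -0.005  0.002  0.     0.001]
```

View pics/w6.png

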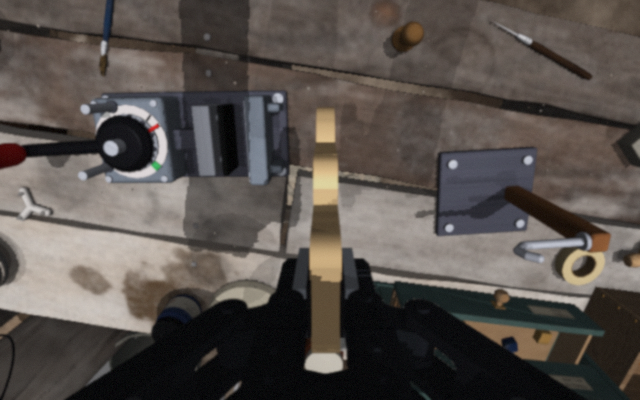

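View pics/w6c.png

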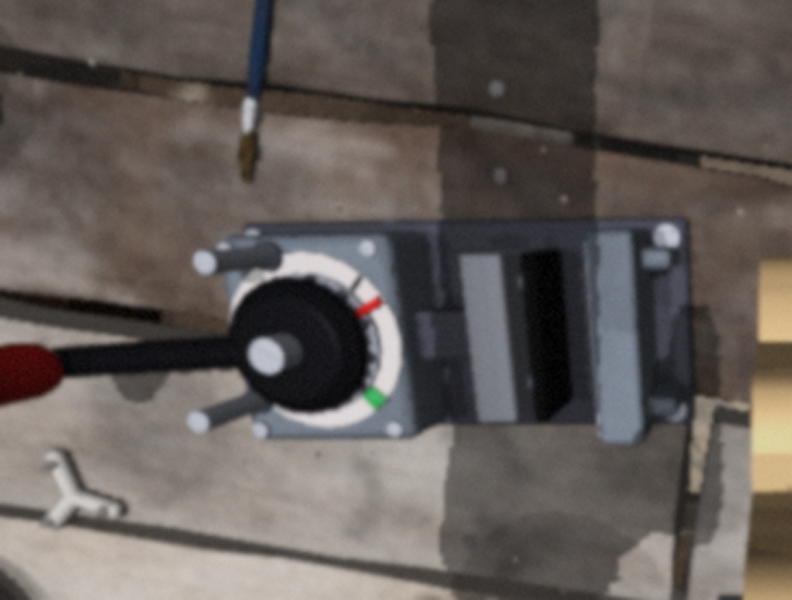

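```bash
python3 - <<'E'
from h import *
c=load('w6')
A=lambda x,y,z:atz(c,(x+.5)/2.4-.5,(y+.5)/2.4-.5,z)
def d(P,i,j):
    v=P[j]-P[i]; return np.linalg.norm(v).round(4),np.degrees(np.arctan2(v[1],v[0])).round(2)
P=[A(597,232,.07),A(634,232,.07),A(642,440,.07),A(600,440,.07)]
print('jaw',np.array(P).round(4),np.mean(P,0)); print(d(P,0,1),d(P,3,2),d(P,0,3),d(P,1,2))
Q=[A(247,225,.012),A(688,221,.012),A(692,420,.012)]
print('base',np.array(Q).round(4),d(Q,0,1),d(Q,1,2))
# board in grip
G=lambda x,y,z:atz(c,x,y,z)
zt=.300+.0315
# board bottom left seen? tab top corners
o=c['obs'];print('tcp',o['tool_pos'],'toolyaw',np.degrees(np.arctan2(*Rot(o['ee_rot'])[[1,0],1])))
print(A(268,355,.1))
E
python3 - <<'E'
import sys;sys.path.insert(0,'.')
import os;os.chdir('.')
from h import *
crop('w6',280,90,370,390,2.6,'w6d')
E
```

```text
jaw [[ 0.462  -0.1105  0.07  ]
 [ 0.4594 -0.0941  0.07  ]
 [ 0.5548 -0.0801  0.07  ]
 [ 0.558  -0.1002  0.07  ]] [ 0.50854723 -0.09621937  0.07      ]
(np.float64(0.0166), np.float64(98.82)) (np.float64(0.0203), np.float64(99.08)) (np.float64(0.0966), np.float64(6.09)) (np.float64(0.0964), np.float64(8.31))
base [[ 0.4888 -0.3061  0.012 ]
 [ 0.4525 -0.0771  0.012 ]
 [ 0.5566 -0.0618  0.012 ]] (np.float64(0.2319), np.float64(98.99)) (np.float64(0.1052), np.float64(8.37))
tcp [ 0.52027501 -0.01838154  0.30053173] toolyaw 99.12456740297746
[ 0.53313653 -0.24242289  0.1       ]
```

View pics/w6d.png

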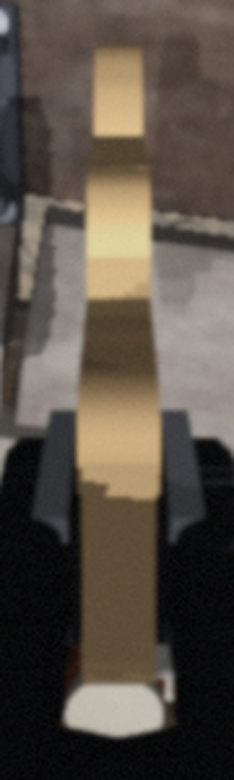

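```bash
python3 - <<'E'
from h import *
c=load('w6');o=c['obs'];M=Rot(o['ee_rot']);T=np.array(o['tool_pos'])
z=T[2]+.0315
a=atz(c,280+118/2.6,90+380/2.6,z);b=atz(c,280+118/2.6,90+683/2.6,z)
for p in(a,b,(a+b)/2): print((M.T@(p-T)).round(4))
# thickness center at several
for y,l,r in [(480,78,160),(600,80,158),(680,83,156)]:
    print((M.T@(atz(c,280+(l+r)/5.2,90+y/2.6,z)-T)).round(4))
for y,l,r,h in [(60,93,143,.06),(250,86,152,.11)]:
    print((M.T@(atz(c,280+(l+r)/5.2,90+y/2.6,z-.17+h)-T)).round(4))
t=load('top0')
P=[atz(t,325+(x+.5)/8-.5,150+(y+.5)/8-.5,.07) for x,y in [(140,190),(180,183),(212,368),(175,377)]]
print(np.array(P).round(4),np.mean(P,0))
s=load('side5')
# side: fixed jaw far/near top edge: crop s5c (x0 280,y0 120,k4)
for x,y in [(140,468),(258,455)]: print(atz(s,280+x/4,120+y/4,.07))
E
```

```text
[-0.0315  0.0007 -0.0287]
[-0.0315  0.0007  0.0247]
[-0.0315  0.0007 -0.002 ]
[-0.0315  0.0008 -0.0127]
[-0.0315  0.0009  0.0085]
[-0.0315  0.0009  0.024 ]
[ 0.0785  0.0006 -0.0649]
[ 0.0285  0.0009 -0.0304]
[[ 0.5564 -0.0832  0.07  ]
 [ 0.5598 -0.104   0.07  ]
 [ 0.4636 -0.1186  0.07  ]
 [ 0.4592 -0.0994  0.07  ]] [ 0.50973902 -0.10128019  0.07      ]
[ 0.46277283 -0.10797519  0.07      ]
[ 0.55978682 -0.09324274  0.07      ]
```

Call:
{"method": "move_arm", "body": {
  "plan": [
    {"translation":[-1,-25,0],"turn":[0,0,0],"gripper":1},
    {"translation":[-2,-55,0],"turn":[0,0,0],"gripper":1},
    {"translation":[-4,-85,-10],"turn":[0,0,0],"gripper":1},
    {"translation":[-5,-102,-25],"turn":[0,0,0],"gripper":1},
    {"translation":[-5,-102,-45],"turn":[0,0,0],"gripper":1},
    {"translation":[-5,-102,-65],"turn":[0,0,0],"gripper":1},
    {"translation":[-5,-102,-65],"turn":[0,0,0],"gripper":1},
    {"translation":[-5,-102,-65],"turn":[0,0,0],"gripper":1}
  ]
}}

```text
t: 6.65
tool_pos: [0.5159, -0.1197, 0.2354]
ee_rot: [-0.127, 1.567, 0.127]
contact_force: [0.1, -0.0, -0.2]
gripper_width: 0.011
```

```bash
python3 - <<'E'
from h import *
c=snap('wrist','w7');o=get_obs();print(o['t'],o['tool_pos'],o['contact_force'],o['torque'],o['joint_vel'].round(3))
crop('w7',130,0,500,300,2.1,'w7c')
snap('side','side7');crop('side7',300,160,380,300,5,'s7c')
snap('top','top7');crop('top7',325,150,425,215,8,'t7c')
E
```

```text
6.7 [ 0.51632286 -0.11999915  0.23608851] [ 0.02525592 -0.83763167 -0.82474642] [ 0.0061577  -0.03820013 -0.02088466] [ 0.004 -0.013  0.008 -0.008  0.001 -0.005  0.   ]
```

View pics/w7c.png

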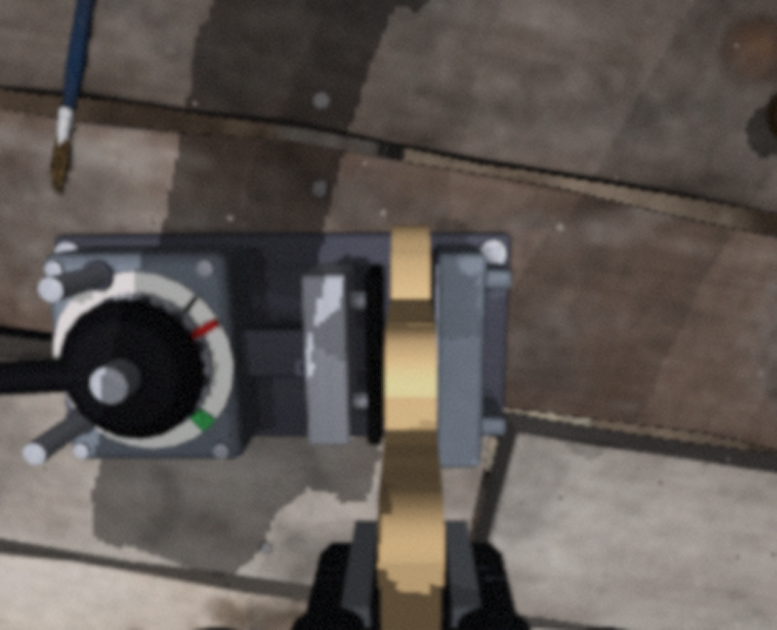

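View pics/s7c.png

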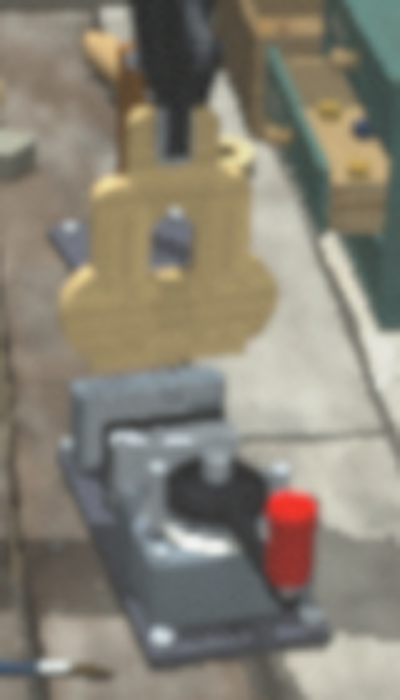

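```bash
python3 - <<'E'
from h import *
c=load('w7');o=c['obs'];M=Rot(o['ee_rot']);T=np.array(o['tool_pos'])
g=lambda x,y,z:(M.T@(atz(c,130+x/2.1,y/2.1,z)-T)).round(4)
for n,x,y,z in [('jaw nearL',439,254,.07),('jaw nearR',484,254,.07),('jaw farL',438,465,.07),('jaw farR',482,465,.07),('pad n',382,266,.065),('pad f',382,443,.065),('base n',430,236,.012),('base r',508,236,.012),('base farR',507,410,.012)]: print(n,g(x,y,z)[1:])
print('toolyaw',np.degrees(np.arctan2(M[1,1],M[0,1])))
E
```

```text
jaw nearL [ 0.013  -0.0521]
jaw nearR [ 0.0323 -0.0521]
jaw farL [0.0137 0.0454]
jaw farR [0.0345 0.0454]
pad n [-0.0118 -0.0465]
pad f [-0.0128  0.0362]
base n [ 0.0106 -0.0558]
base r [ 0.0501 -0.0559]
base farR [0.0535 0.0366]
toolyaw 99.25375319926977
```

Call:
{"method": "move_arm", "body": {
  "plan": [
    {"translation":[-2,0,-20],"turn":[0,0,0],"gripper":1},
    {"translation":[-2,0,-40],"turn":[0,0,0],"gripper":1},
    {"translation":[-2,0,-58],"turn":[0,0,0],"gripper":1},
    {"translation":[-2,0,-70],"turn":[0,0,0],"gripper":1},
    {"translation":[-2,0,-78],"turn":[0,0,0],"gripper":1},
    {"translation":[-2,0,-80],"turn":[0,0,0],"gripper":1},
    {"translation":[-2,0,-80],"turn":[0,0,0],"gripper":1}
  ]
}}

```text
t: 7.5
tool_pos: [0.5137, -0.121, 0.1557]
ee_rot: [-0.125, 1.567, 0.125]
contact_force: [0.0, 0.3, -1.0]
gripper_width: 0.0112
```

```bash
python3 - <<'E'
from h import *
c=snap('wrist','w8');o=get_obs();print(o['t'],o['tool_pos'],o['contact_force'],o['torque'])
crop('w8',130,0,500,300,2.1,'w8c')
snap('side','side8');crop('side8',300,180,380,300,6,'s8c')
E
```

```text
7.55 [ 0.51388655 -0.12102739  0.15601952] [ 0.84519126 -0.03814915 -1.20613585] [ 0.00107006 -0.03630125  0.0352263 ]
```

View pics/w8c.png

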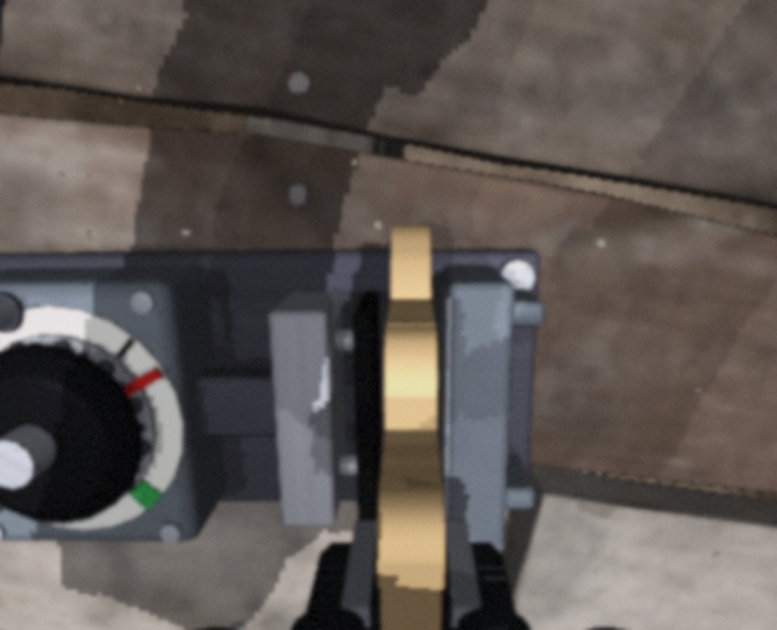

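View pics/s8c.png

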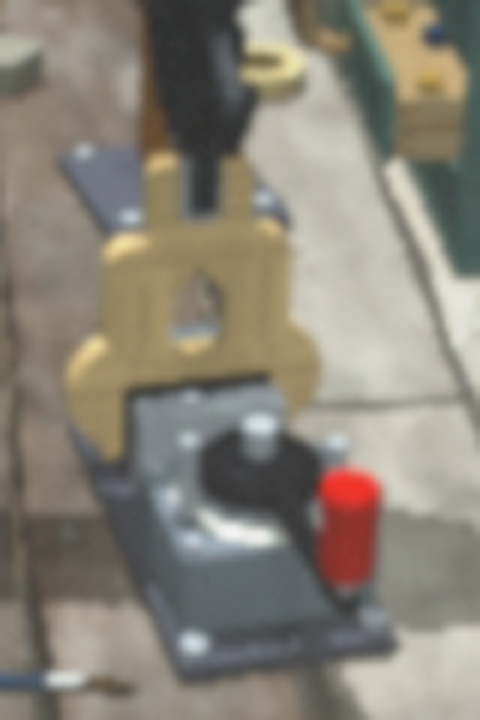

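Call:
{"method": "move_arm", "body": {
  "plan": [
    {"translation":[0,0,-1.5],"turn":[0,0,0],"gripper":1},
    {"translation":[0,0,-3],"turn":[0,0,0],"gripper":1},
    {"translation":[0,0,-4],"turn":[0,0,0],"gripper":1},
    {"translation":[0,0,-4],"turn":[0,0,0],"gripper":1}
  ]
}}

```text
t: 8.0
tool_pos: [0.5132, -0.1209, 0.1512]
ee_rot: [-0.125, 1.567, 0.125]
contact_force: [-0.2, -0.8, -1.3]
gripper_width: 0.0115
```

```bash
python3 - <<'E'
from h import *
for i in range(1):
    o=get_obs();print(o['t'],o['tool_pos'],o['contact_force'],o['torque'])
E
```

```text
8.0 [ 0.5131731  -0.12089246  0.15122486] [-0.22427149 -0.82500416 -1.27077156] [-0.0591518   0.01391405  0.01610125]
```

Call:
{"method": "move_arm", "body": {
  "plan": [
    {"translation":[0,0,-1],"turn":[0,0,0],"gripper":1},
    {"translation":[0,0,-1],"turn":[0,0,0],"gripper":1}
  ]
}}

```text
t: 8.2
tool_pos: [0.5134, -0.1211, 0.151]
ee_rot: [-0.125, 1.567, 0.125]
contact_force: [-2.3, 0.3, 5.1]
gripper_width: 0.0113
```

Call:
{"method": "move_arm", "body": {
  "plan": [
    {"translation":[0,0,-0.7],"turn":[0,0,0],"gripper":1},
    {"translation":[0,0,-1],"turn":[0,0,0],"gripper":1}
  ]
}}

```text
t: 8.4
tool_pos: [0.5136, -0.1212, 0.151]
ee_rot: [-0.124, 1.566, 0.125]
contact_force: [-4.7, 0.6, 13.7]
gripper_width: 0.0113
```

Call:
{"method": "move_arm", "body": {
  "plan": [
    {"translation":[0,0,1.2],"turn":[0,0,0],"gripper":1},
    {"translation":[0,0,1.2],"turn":[0,0,0],"gripper":0.6},
    {"translation":[0,0,1.2],"turn":[0,0,0],"gripper":0.4},
    {"translation":[0,0,1.2],"turn":[0,0,0],"gripper":0.2},
    {"translation":[0,0,1.2],"turn":[0,0,0],"gripper":0},
    {"translation":[0,0,1.2],"turn":[0,0,0],"gripper":0}
  ]
}}

```text
t: 9.0
tool_pos: [0.5133, -0.1209, 0.1504]
ee_rot: [-0.125, 1.567, 0.125]
contact_force: [-0.7, -0.9, 0.2]
gripper_width: 0.0426
```

```bash
python3 - <<'E'
from h import *
c=snap('wrist','w9');o=get_obs();print(o['t'],o['tool_pos'],o['contact_force'],o['torque'],o['gripper_width'])
crop('w9',130,100,500,400,2.1,'w9c')
snap('side','side9');crop('side9',300,180,380,300,6,'s9c')
E
```

```text
9.05 [ 0.51328372 -0.12090649  0.15043311] [-0.6536822   0.3653873   0.46121544] [-0.01557831  0.00015616 -0.0090703 ] 0.04299207063330604
```

View pics/w9c.png

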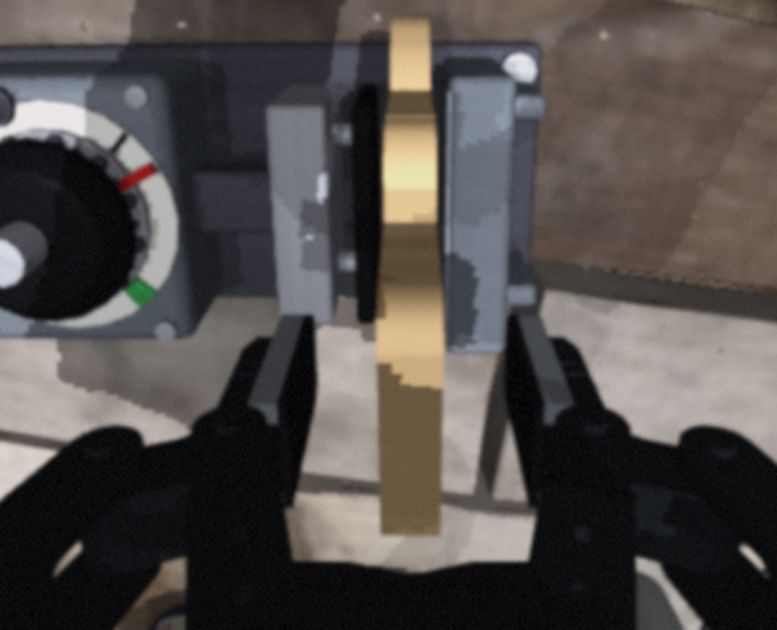

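View pics/s9c.png

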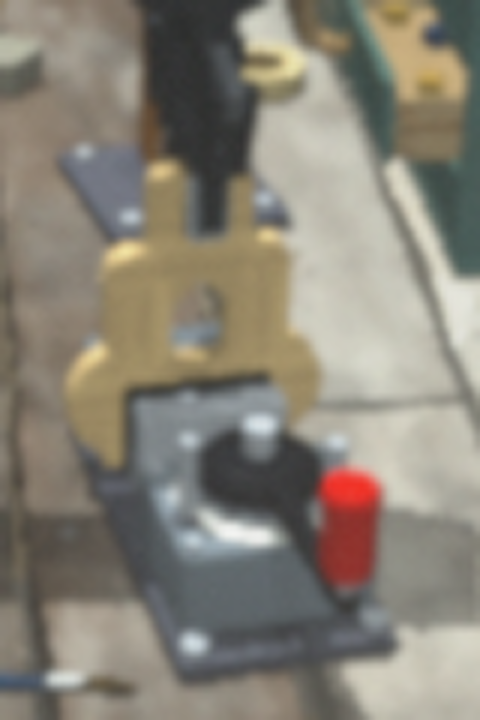

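Call:
{"method": "move_arm", "body": {
  "plan": [
    {"translation":[0,0,20],"turn":[0,0,0],"gripper":0},
    {"translation":[0,0,50],"turn":[0,0,0],"gripper":0},
    {"translation":[0,0,85],"turn":[0,0,0],"gripper":0},
    {"translation":[0,-5,100],"turn":[0,0,-0.14],"gripper":-1},
    {"translation":[4,-25,100],"turn":[0,0,-0.28],"gripper":-1},
    {"translation":[8,-45,100],"turn":[0,0,-0.42],"gripper":-1},
    {"translation":[12,-65,100],"turn":[0,0,-0.56],"gripper":-1},
    {"translation":[16,-85,100],"turn":[0,0,-0.7],"gripper":-1},
    {"translation":[20,-105,100],"turn":[0,0,-0.84],"gripper":-1},
    {"translation":[24,-125,100],"turn":[0,0,-0.98],"gripper":-1},
    {"translation":[28,-145,100],"turn":[0,0,-1.12],"gripper":-1},
    {"translation":[32,-165,100],"turn":[0,0,-1.26],"gripper":-1},
    {"translation":[35,-185,100],"turn":[0,0,-1.4],"gripper":-1},
    {"translation":[38,-205,100],"turn":[0,0,-1.54],"gripper":-1},
    {"translation":[41,-220,95],"turn":[0,0,-1.68],"gripper":-1},
    {"translation":[43,-234,85],"turn":[0,0,-1.82],"gripper":-1},
    {"translation":[43,-234,75],"turn":[0,0,-1.96],"gripper":-1},
    {"translation":[43,-234,70],"turn":[0,0,-2.01],"gripper":-1},
    {"translation":[43,-234,70],"turn":[0,0,-2.01],"gripper":-1},
    {"translation":[43,-234,70],"turn":[0,0,-2.01],"gripper":-1}
  ]
}}

```text
t: 11.1
tool_pos: [0.5564, -0.3548, 0.2205]
ee_rot: [1.411, 1.064, -1.411]
contact_force: [0.2, -0.8, 0.1]
gripper_width: 0.0851
```

```bash
python3 - <<'E'
from h import *
c=snap('wrist','w10');o=get_obs();print(o['t'],o['tool_pos'],o['contact_force'],o['gripper_width'],o['qpos'].round(2))
M=Rot(o['ee_rot']);print('toolyaw',np.degrees(np.arctan2(M[1,1],M[0,1])))
snap('side','side10');crop('side10',290,180,390,300,5,'s10c')
E
```

```text
11.15 [ 0.55651884 -0.35489868  0.22086951] [ 0.71855867 -0.69449743  0.28951211] 0.08517496180796857 [-0.02  0.55  0.79  1.62 -0.41  1.15  0.58]
toolyaw -15.966778302207919
```

View pics/w10.png

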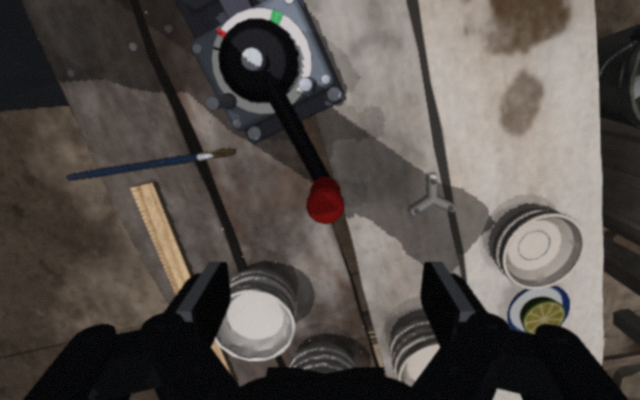

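View pics/s10c.png

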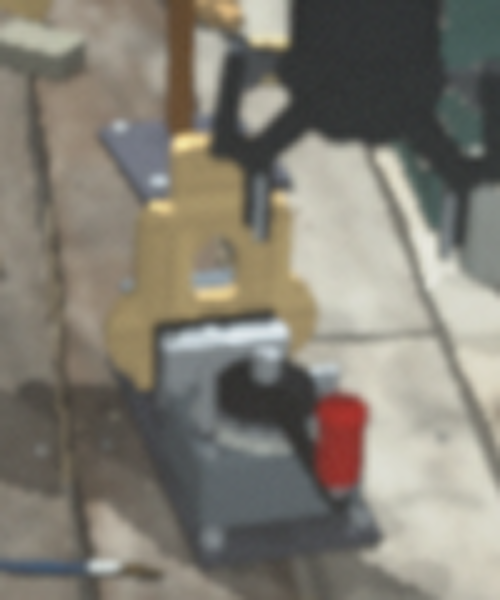

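```bash
python3 - <<'E'
from h import *
crop('w10',285,150,365,250,7,'w10c')
c=load('w10')
print(proj(c,[.5565,-.3549,.141]),proj(c,[.5565,-.3549,.12]))
E
```

```text
[325.19277611 208.89732743] [325.18361203 199.51408903]
```

View pics/w10c.png

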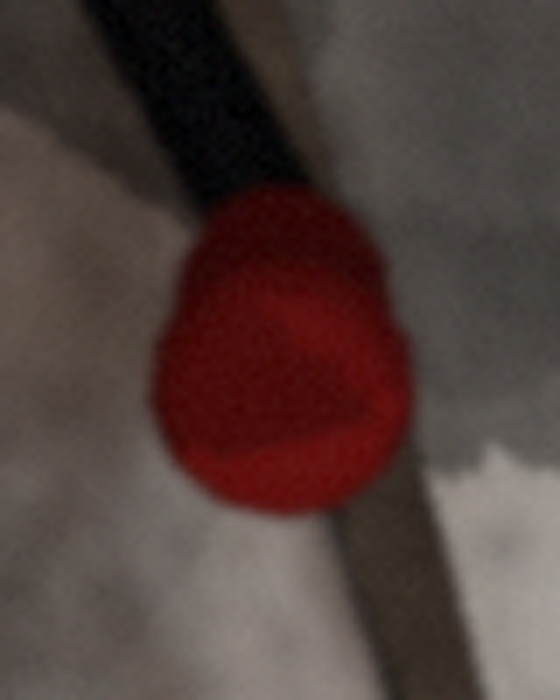

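Call:
{"method": "move_arm", "body": {
  "plan": [
    {"translation":[0.5,1.5,-30],"turn":[0,0,0],"gripper":-1},
    {"translation":[0.5,1.5,-65],"turn":[0,0,0],"gripper":-1},
    {"translation":[0.5,1.5,-95],"turn":[0,0,0],"gripper":-1},
    {"translation":[0.5,1.5,-114],"turn":[0,0,0],"gripper":-1},
    {"translation":[0.5,1.5,-119],"turn":[0,0,0],"gripper":-1},
    {"translation":[0.5,1.5,-119],"turn":[0,0,0],"gripper":0},
    {"translation":[0.5,1.5,-119],"turn":[0,0,0],"gripper":1},
    {"translation":[0.5,1.5,-119],"turn":[0,0,0],"gripper":1},
    {"translation":[0.5,1.5,-119],"turn":[0,0,0],"gripper":1},
    {"translation":[0.5,1.5,-119],"turn":[0,0,0],"gripper":1}
  ],
  "force": 40
}}

```text
t: 12.2
tool_pos: [0.557, -0.354, 0.1025]
ee_rot: [1.413, 1.062, -1.412]
contact_force: [-1.1, -0.8, 2.1]
gripper_width: 0.0261
```

```bash
python3 - <<'E'
from h import *
c=snap('wrist','w11');o=get_obs();print(o['t'],o['tool_pos'],o['contact_force'],o['torque'],o['gripper_width'])
crop('w11',160,0,500,300,2.2,'w11c')
snap('side','side11');crop('side11',290,180,390,300,5,'s11c')
E
```

```text
12.25 [ 0.55707441 -0.35397327  0.10238825] [ 0.64419754 -1.08890117  2.15342174] [-0.14183393  0.02688298  0.0501989 ] 0.02600784991676894
```

View pics/w11c.png

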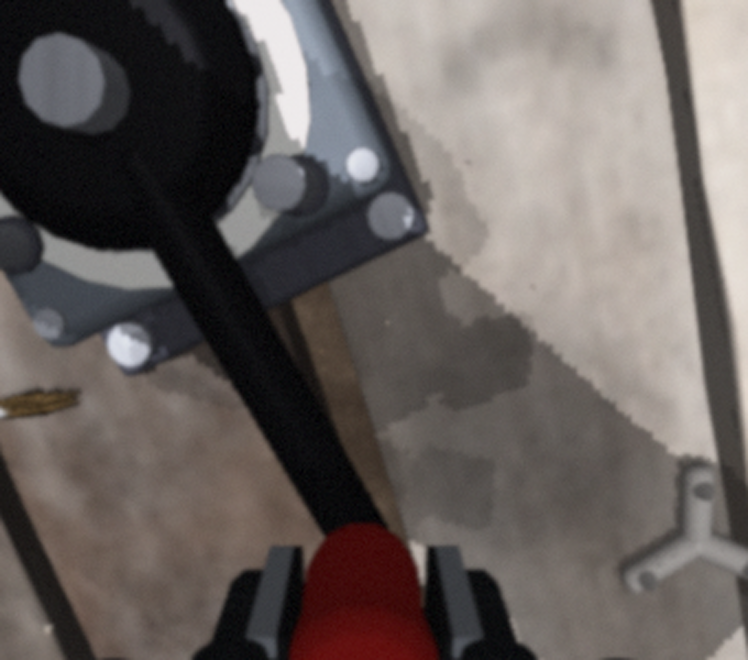

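View pics/s11c.png

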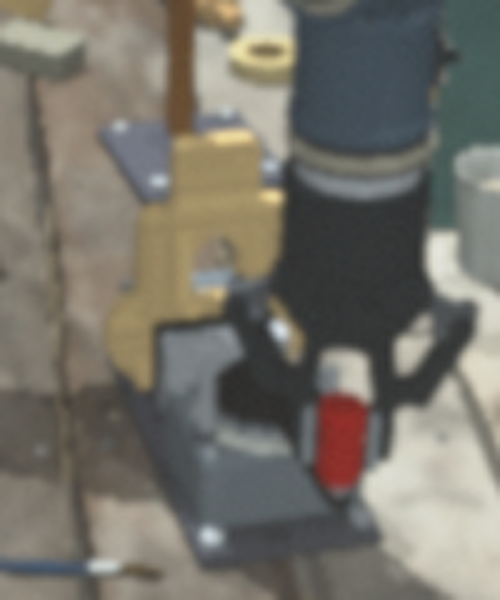

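```bash
python3 - <<'E'
import numpy as np
th0=-77.9
p=lambda t:115*np.array([np.cos(np.radians(t)),np.sin(np.radians(t))])
for k in range(1,19):
    t=th0-3.2*k; print(k,round(t,1),(p(t)-p(th0)).round(1))
E
```

```text
1 -81.1 [-6.3 -1.2]
2 -84.3 [-12.7  -2. ]
3 -87.5 [-19.1  -2.4]
4 -90.7 [-25.5  -2.5]
5 -93.9 [-31.9  -2.3]
6 -97.1 [-38.3  -1.7]
7 -100.3 [-44.7  -0.7]
8 -103.5 [-51.    0.6]
9 -106.7 [-57.2   2.3]
10 -109.9 [-63.2   4.3]
11 -113.1 [-69.2   6.7]
12 -116.3 [-75.1   9.3]
13 -119.5 [-80.7  12.4]
14 -122.7 [-86.2  15.7]
15 -125.9 [-91.5  19.3]
16 -129.1 [-96.6  23.2]
17 -132.3 [-101.5   27.4]
18 -135.5 [-106.1   31.8]
```

Call:
{"method": "move_arm", "body": {
  "plan": [
    {"translation":[-6.3,-1.2,0],"turn":[0,0,0],"gripper":1},
    {"translation":[-12.7,-2,0],"turn":[0,0,0],"gripper":1},
    {"translation":[-19.1,-2.4,0],"turn":[0,0,0],"gripper":1},
    {"translation":[-25.5,-2.5,0],"turn":[0,0,0],"gripper":1},
    {"translation":[-31.9,-2.3,0],"turn":[0,0,0],"gripper":1},
    {"translation":[-38.3,-1.7,0],"turn":[0,0,0],"gripper":1},
    {"translation":[-44.7,-0.7,0],"turn":[0,0,0],"gripper":1},
    {"translation":[-51,0.6,0],"turn":[0,0,0],"gripper":1},
    {"translation":[-51,0.6,0],"turn":[0,0,0],"gripper":1}
  ]
}}

```text
t: 13.2
tool_pos: [0.5043, -0.353, 0.1016]
ee_rot: [1.413, 1.064, -1.414]
contact_force: [0.4, -2.9, 3.8]
gripper_width: 0.026
```

```bash
python3 - <<'E'
from h import *
c=snap('wrist','w12');o=get_obs();print(o['t'],o['tool_pos'],o['contact_force'],o['torque'],o['gripper_width'])
snap('side','side12');crop('side12',290,180,390,300,5,'s12c')
snap('top','top12');crop('top12',325,150,425,215,8,'t12c')
E
```

```text
13.25 [ 0.50464748 -0.35308055  0.10162922] [ 0.70486372 -4.18988432  3.66542338] [-0.60519767 -0.03883828  0.01492442] 0.026311114785347863
```

View pics/s12c.png

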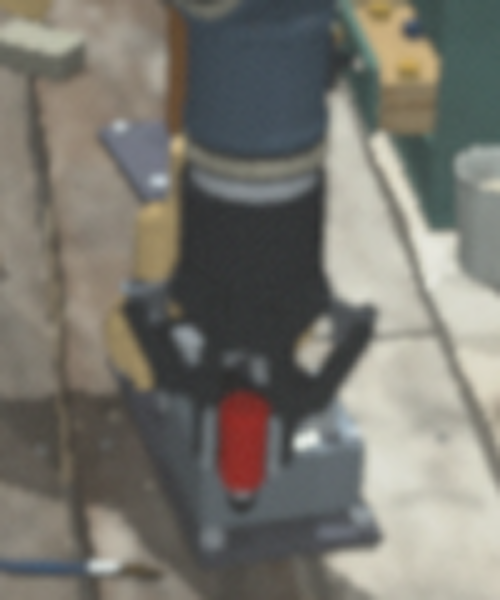

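View pics/t12c.png

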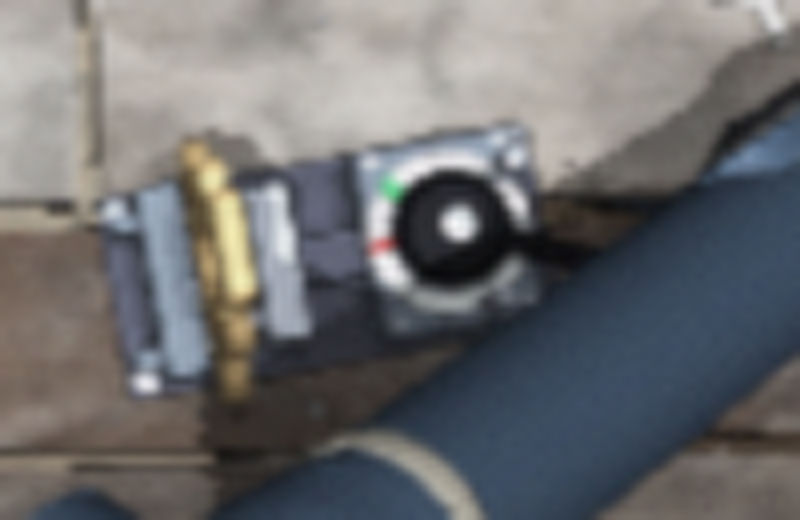

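View pics/w12.png

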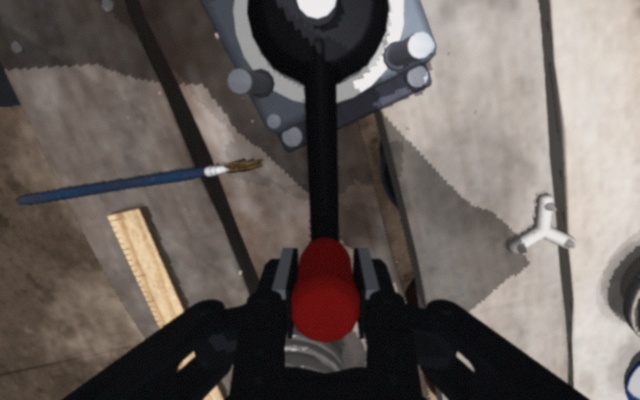

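Call:
{"method": "move_arm", "body": {
  "plan": [
    {"translation":[-6.2,1.5,0],"turn":[0,0,0],"gripper":1},
    {"translation":[-12.2,3.5,0],"turn":[0,0,0],"gripper":1},
    {"translation":[-18.2,5.9,0],"turn":[0,0,0],"gripper":1},
    {"translation":[-24.1,8.5,0],"turn":[0,0,0],"gripper":1},
    {"translation":[-29.7,11.5,0],"turn":[0,0,0],"gripper":1},
    {"translation":[-35.2,14.8,0],"turn":[0,0,0],"gripper":1},
    {"translation":[-40.5,18.4,0],"turn":[0,0,0],"gripper":1},
    {"translation":[-45.6,22.3,0],"turn":[0,0,0],"gripper":1},
    {"translation":[-48,24.4,0],"turn":[0,0,0],"gripper":1},
    {"translation":[-48,24.4,0],"turn":[0,0,0],"gripper":1}
  ]
}}

```text
t: 14.35
tool_pos: [0.457, -0.328, 0.1015]
ee_rot: [1.412, 1.065, -1.413]
contact_force: [-1.1, -3.9, 4.8]
gripper_width: 0.026
```

```bash
python3 - <<'E'
from h import *
c=snap('wrist','w13');o=get_obs();print(o['t'],o['tool_pos'],o['contact_force'],o['torque'],o['gripper_width'])
snap('side','side13');crop('side13',290,180,390,300,5,'s13c')
snap('top','top13');crop('top13',325,150,425,215,8,'t13c')
E
```

```text
14.4 [ 0.4571308  -0.32815136  0.10147393] [-0.88002516 -3.72544657  5.59797892] [-0.74161687  0.1292376   0.0520897 ] 0.02604458367796331
```

View pics/t13c.png

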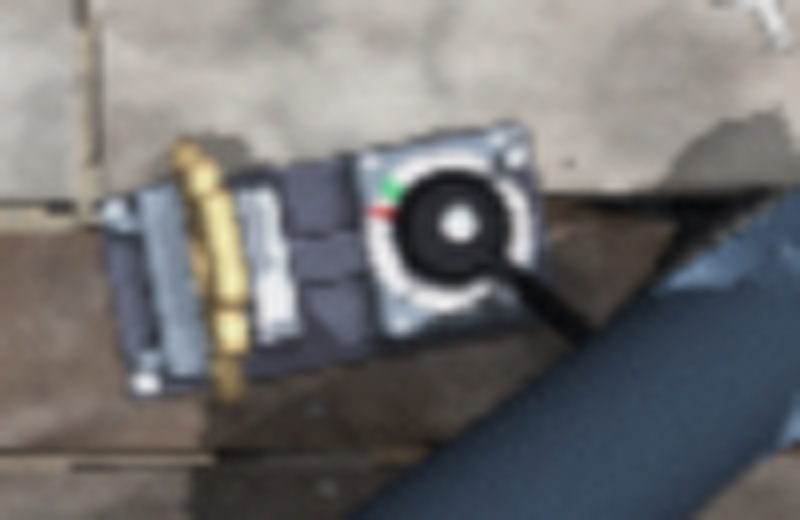

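View pics/w13.png

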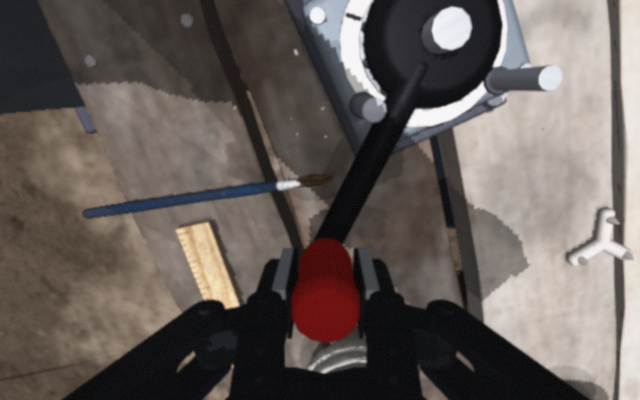

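Call:
{"method": "move_arm", "body": {
  "plan": [
    {"translation":[-1.7,1.5,0],"turn":[0,0,0],"gripper":1},
    {"translation":[-3.3,3,0],"turn":[0,0,0],"gripper":1},
    {"translation":[-4.4,4.1,0],"turn":[0,0,0],"gripper":1}
  ]
}}

```text
t: 14.8
tool_pos: [0.4534, -0.3246, 0.1016]
ee_rot: [1.412, 1.063, -1.412]
contact_force: [1.0, -6.0, 4.3]
gripper_width: 0.0263
```

Call:
{"method": "move_arm", "body": {
  "plan": [
    {"translation":[-0.7,0.7,0],"turn":[0,0,0],"gripper":1}
  ]
}}

```text
t: 14.9
tool_pos: [0.4531, -0.3243, 0.1018]
ee_rot: [1.412, 1.061, -1.412]
contact_force: [1.4, -6.7, 4.3]
gripper_width: 0.0264
```

Call:
{"method": "move_arm", "body": {
  "plan": [
    {"translation":[-0.7,0.7,0],"turn":[0,0,0],"gripper":1},
    {"translation":[-1,1,0],"turn":[0,0,0],"gripper":1}
  ]
}}

```text
t: 15.1
tool_pos: [0.4528, -0.3238, 0.102]
ee_rot: [1.412, 1.059, -1.411]
contact_force: [1.8, -7.8, 2.9]
gripper_width: 0.0265
```

```bash
python3 - <<'E'
from h import *
import numpy as np
o=get_obs();print(o['tool_pos'],o['contact_force'])
A=np.array([.5329,-.2415])
p=lambda t:A+.115*np.array([np.cos(np.radians(t)),np.sin(np.radians(t))])
for t in [-134,-130,-126,-122,-118,-114,-110,-106,-102,-98,-94,-90,-86,-82,-78,-73.6]:
  print(t,((p(t)-p(-134))*1000).round(1))
E
```

```text
[ 0.45278958 -0.32382412  0.10198578] [ 1.82040894 -7.7718976   2.89529294]
-134 [0. 0.]
-130 [ 6.  -5.4]
-126 [ 12.3 -10.3]
-122 [ 18.9 -14.8]
-118 [ 25.9 -18.8]
-114 [ 33.1 -22.3]
-110 [ 40.6 -25.3]
-106 [ 48.2 -27.8]
-102 [ 56.  -29.8]
-98 [ 63.9 -31.2]
-94 [ 71.9 -32. ]
-90 [ 79.9 -32.3]
-86 [ 87.9 -32. ]
-82 [ 95.9 -31.2]
-78 [103.8 -29.8]
-73.6 [112.4 -27.6]
```

Call:
{"method": "move_arm", "body": {
  "plan": [
    {"translation":[2.5,-2.7,0],"turn":[0,0,0],"gripper":1},
    {"translation":[2.5,-2.7,4],"turn":[0,0,0],"gripper":1},
    {"translation":[2.5,-2.7,8],"turn":[0,0,0],"gripper":1},
    {"translation":[2.5,-2.7,11.5],"turn":[0,0,0],"gripper":1},
    {"translation":[2.5,-2.7,11.5],"turn":[0,0,0],"gripper":1}
  ]
}}

```text
t: 15.6
tool_pos: [0.4551, -0.3209, 0.1108]
ee_rot: [1.412, 1.071, -1.409]
contact_force: [5.1, -0.4, -13.2]
gripper_width: 0.0255
```

```bash
python3 - <<'E'
from h import *
c=snap('wrist','w14');o=get_obs();print(o['t'],o['tool_pos'],o['contact_force'],o['torque'],o['gripper_width'])
snap('side','side14');crop('side14',290,180,390,300,5,'s14c')
E
```

```text
15.65 [ 0.45456108 -0.32154076  0.11085181] [ 2.75378346 -2.19911417 -7.31499337] [-0.48637859 -0.43042578 -0.01287554] 0.025676342794681332
```

View pics/w14.png

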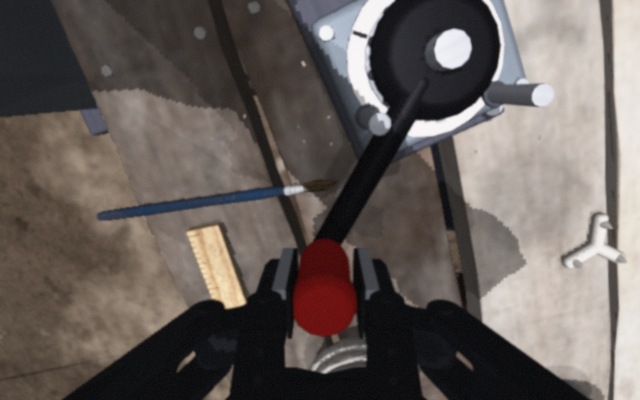

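View pics/s14c.png

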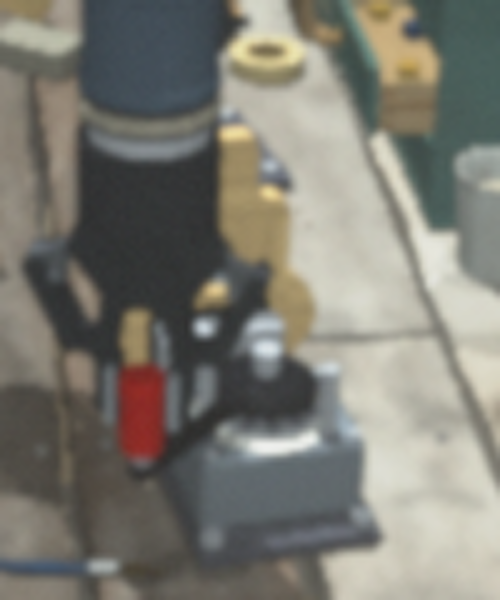

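Call:
{"method": "move_arm", "body": {
  "plan": [
    {"translation":[1,-1,1.5],"turn":[0,0,0],"gripper":1},
    {"translation":[2.5,-2.5,2.5],"turn":[0,0,0],"gripper":1},
    {"translation":[4,-4,2.5],"turn":[0,0,0],"gripper":1},
    {"translation":[4,-4,2.5],"turn":[0,0,0],"gripper":1}
  ]
}}

```text
t: 16.1
tool_pos: [0.4589, -0.3282, 0.1155]
ee_rot: [1.414, 1.066, -1.411]
contact_force: [3.5, 4.5, -5.5]
gripper_width: 0.0261
```

```bash
python3 - <<'E'
from h import *
c=snap('wrist','w15');o=get_obs();print(o['t'],o['tool_pos'],o['contact_force'],o['torque'],o['gripper_width'])
crop('w15',280,0,580,330,2,'w15c')
snap('top','top15');crop('top15',325,150,425,215,8,'t15c')
snap('side','side15');crop('side15',290,200,390,300,6,'s15c')
crop('side13',290,200,390,300,6,'s13c')
E
```

```text
16.15 [ 0.45889598 -0.32811361  0.11543772] [ 3.23058104  5.09158199 -6.06944905] [ 0.78974709 -0.78925282  0.03973126] 0.02629683541531264
```

View pics/w15c.png

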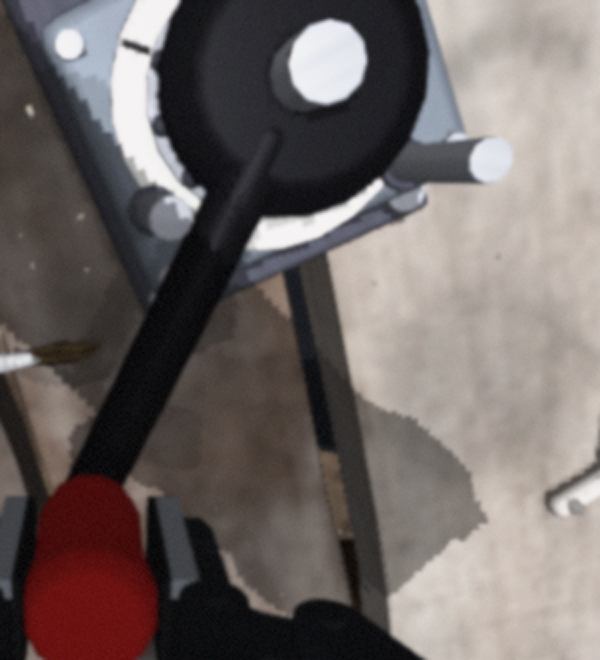

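View pics/t15c.png

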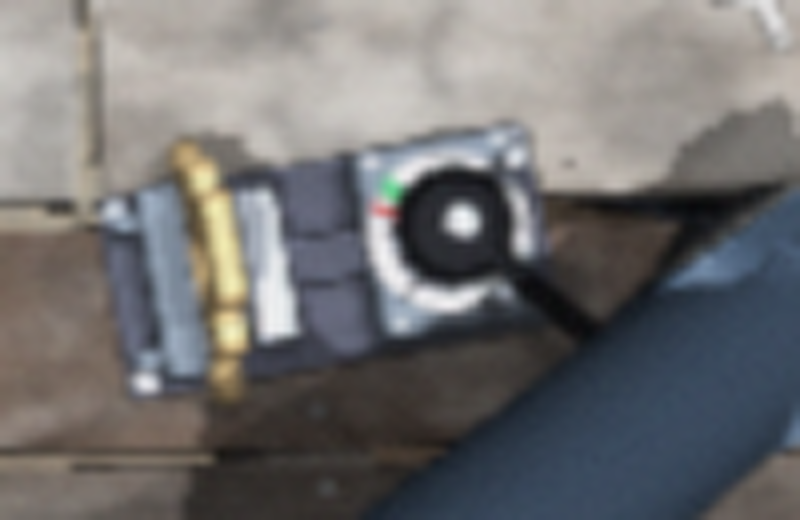

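View pics/s15c.png

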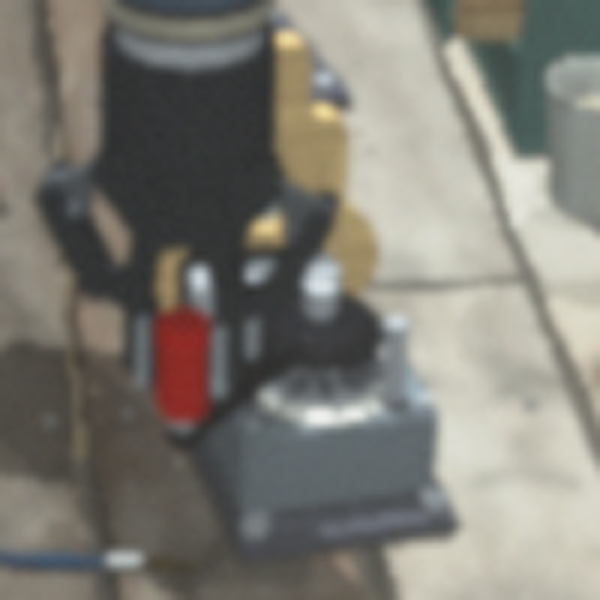

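View pics/s13c.png

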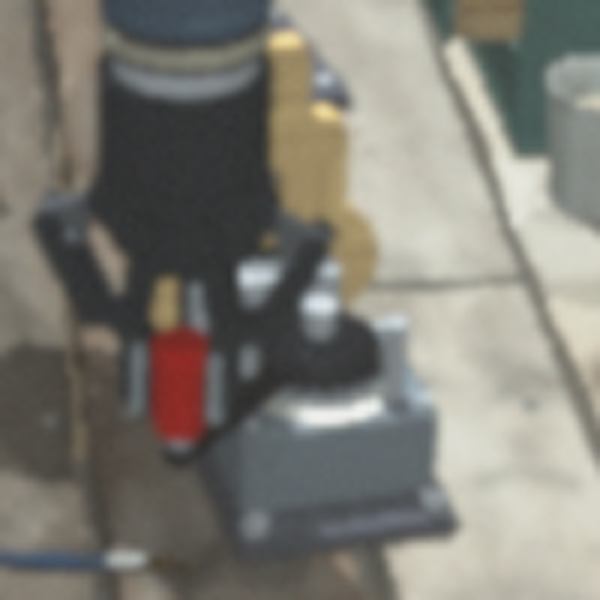

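```bash
python3 - <<'E'
import numpy as np
from scipy.optimize import least_squares
P=np.array([[.5571,-.354],[.5046,-.3531],[.4571,-.3282],[.4531,-.3243],[.4589,-.3281]])
A=least_squares(lambda a:np.hypot(*(P-a).T)-.115,[.533,-.242]).x;print(A,np.hypot(*(P-A).T))
print(np.degrees(np.arctan2(*(P-A).T[::-1])))
p=lambda t:A+.115*np.array([np.cos(np.radians(t)),np.sin(np.radians(t))])
c=np.array([.4589,-.3281])
for i,t in enumerate(np.arange(-126,-73,4.4)):print(i,t.round(1),((p(t)-c)*1000).round(1))
print(((p(-73)-c)*1000).round(1))
E
```

```text
[ 0.53336684 -0.24155746] [0.11491992 0.11519232 0.11542773 0.11527833 0.11417058]
[ -78.08156051 -104.46146699 -131.35575475 -134.12989023 -130.71084923]
0 -126.0 [ 6.9 -6.5]
1 -121.6 [ 14.2 -11.4]
2 -117.2 [ 21.9 -15.7]
3 -112.8 [ 29.9 -19.5]
4 -108.4 [ 38.2 -22.6]
5 -104.0 [ 46.6 -25. ]
6 -99.6 [ 55.3 -26.8]
7 -95.2 [ 64. -28.]
8 -90.8 [ 72.9 -28.4]
9 -86.4 [ 81.7 -28.2]
10 -82.0 [ 90.5 -27.3]
11 -77.6 [ 99.2 -25.8]
12 -73.2 [107.7 -23.5]
[108.1 -23.4]
```

Call:
{"method": "move_arm", "body": {
  "plan": [
    {"translation":[6.9,-6.5,0],"turn":[0,0,0],"gripper":1},
    {"translation":[14.2,-11.4,0],"turn":[0,0,0],"gripper":1},
    {"translation":[21.9,-15.7,0],"turn":[0,0,0],"gripper":1},
    {"translation":[29.9,-19.5,0],"turn":[0,0,0],"gripper":1},
    {"translation":[38.2,-22.6,0],"turn":[0,0,0],"gripper":1},
    {"translation":[46.6,-25,0],"turn":[0,0,0],"gripper":1},
    {"translation":[55.3,-26.8,0],"turn":[0,0,0],"gripper":1},
    {"translation":[64,-28,0],"turn":[0,0,0],"gripper":1},
    {"translation":[72.9,-28.4,0],"turn":[0,0,0],"gripper":1},
    {"translation":[81.7,-28.2,0],"turn":[0,0,0],"gripper":1},
    {"translation":[90.5,-27.3,0],"turn":[0,0,0],"gripper":1},
    {"translation":[99.2,-25.8,0],"turn":[0,0,0],"gripper":1},
    {"translation":[106.9,-23.7,0],"turn":[0,0,0],"gripper":1},
    {"translation":[106.9,-23.7,0],"turn":[0,0,0],"gripper":1}
  ]
}}

```text
t: 17.65
tool_pos: [0.5652, -0.3511, 0.1145]
ee_rot: [1.412, 1.069, -1.412]
contact_force: [-1.4, 4.6, -6.0]
gripper_width: 0.0257
```

```bash
python3 - <<'E'
from h import *
c=snap('wrist','w16');o=get_obs();print(o['t'],o['tool_pos'],o['contact_force'],o['torque'],o['gripper_width'])
d=o['tool_pos'][:2]-np.array([.53337,-.24156]);print(np.degrees(np.arctan2(d[1],d[0])),np.hypot(*d))
snap('top','top16');crop('top16',325,150,425,215,8,'t16c')
snap('side','side16');crop('side16',290,180,390,300,5,'s16c')
E
```

```text
17.7 [ 0.56459239 -0.35134425  0.1145368 ] [-1.93513482  5.22835197 -5.81689222] [0.98880589 0.11205535 0.0441901 ] 0.025796110500447122
-74.12436687919073 0.11413772215447815
```

View pics/t16c.png

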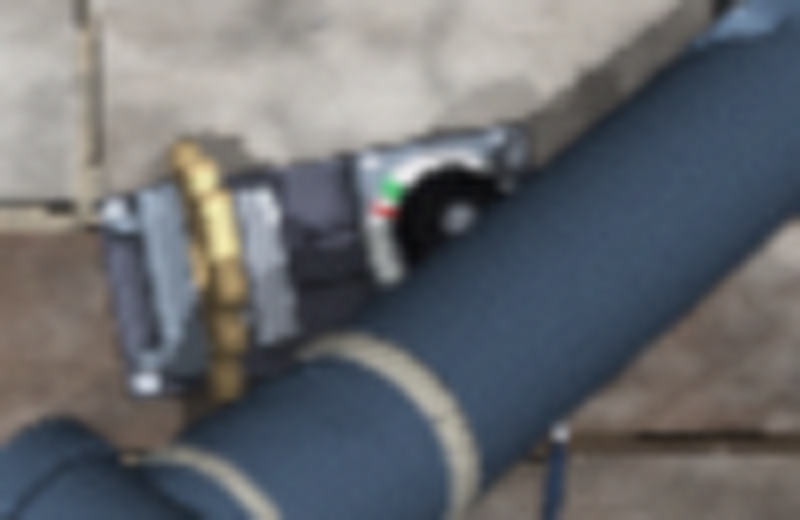

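View pics/s16c.png

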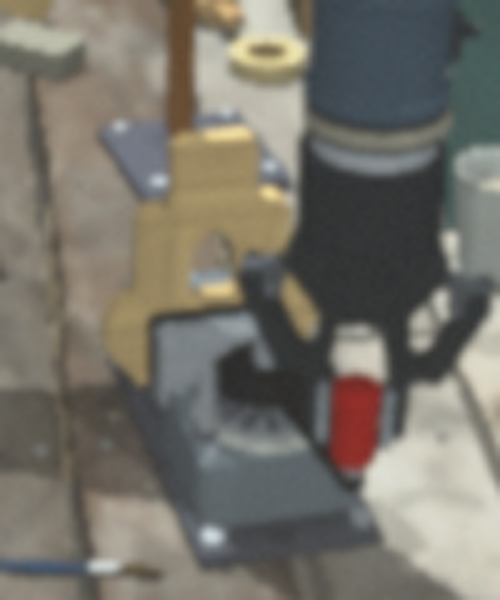

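Call:
{"method": "move_arm", "body": {
  "plan": [
    {"translation":[0,1,-5],"turn":[0,0,0],"gripper":1},
    {"translation":[0,1,-9],"turn":[0,0,0],"gripper":1},
    {"translation":[0,0,-12],"turn":[0,0,0],"gripper":1},
    {"translation":[0,0,-13.5],"turn":[0,0,0],"gripper":1},
    {"translation":[0,0,-13.5],"turn":[0,0,0],"gripper":1}
  ]
}}

```text
t: 18.3
tool_pos: [0.5653, -0.3531, 0.1027]
ee_rot: [1.413, 1.063, -1.412]
contact_force: [-1.8, 4.2, 1.1]
gripper_width: 0.026
```

```bash
python3 - <<'E'
from h import *
c=snap('wrist','w17');o=get_obs();print(o['t'],o['tool_pos'],o['contact_force'],o['torque'],o['gripper_width'])
d=o['tool_pos'][:2]-np.array([.53337,-.24156]);print(np.degrees(np.arctan2(d[1],d[0])),np.hypot(*d))
snap('side','side17');crop('side17',290,180,390,300,5,'s17c')
crop('w17',160,0,500,300,2.2,'w17c')
E
```

```text
18.35 [ 0.56542739 -0.35306275  0.10270485] [-1.22233618  4.9128329   0.31687212] [ 1.02504962  0.24230706 -0.02661044] 0.026210528692264267
-73.9598923023159 0.11601955922014486
```

View pics/s17c.png

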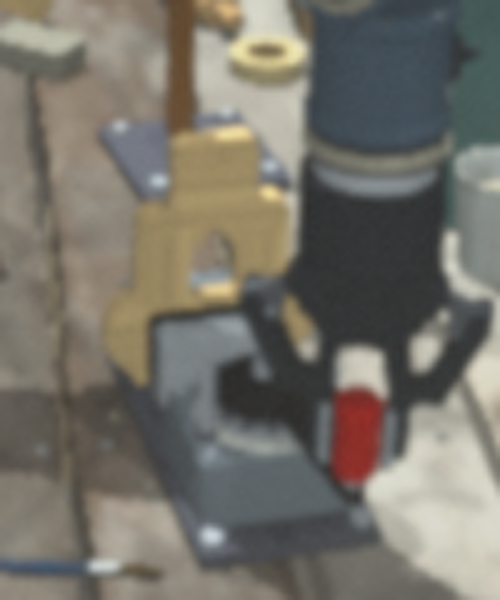

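View pics/w17c.png

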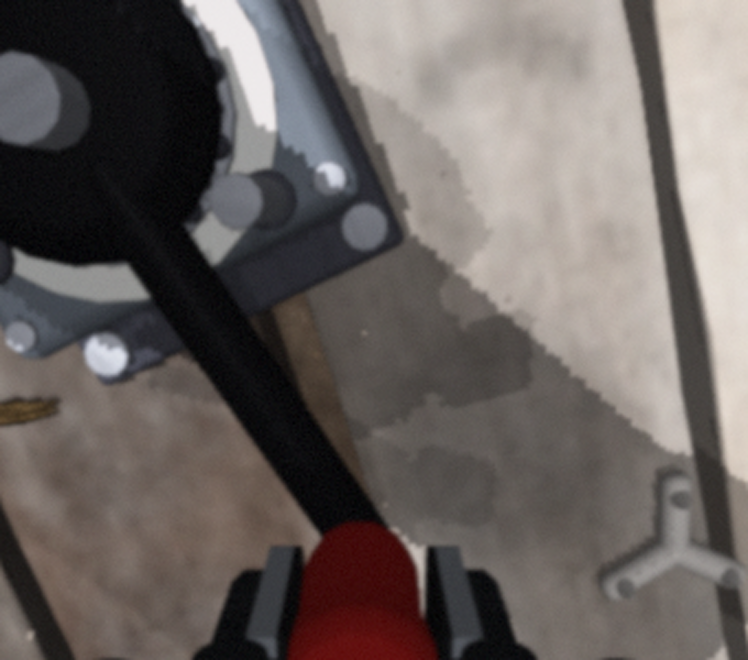

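```bash
python3 - <<'E'
import numpy as np
A=np.array([.53337,-.24156]);c=np.array([.5654,-.3531])
p=lambda t:A+.1145*np.array([np.cos(np.radians(t)),np.sin(np.radians(t))])
for i,t in enumerate(np.arange(-76,-106,-3)):print(t,((p(t)-c)*1000).round(1))
E
```

```text
-76 [-4.3  0.4]
-79 [-10.2  -0.9]
-82 [-16.1  -1.8]
-85 [-22.1  -2.5]
-88 [-28.   -2.9]
-91 [-34.   -2.9]
-94 [-40.   -2.7]
-97 [-46.   -2.1]
-100 [-51.9  -1.2]
-103 [-57.8  -0. ]
```

Call:
{"method": "move_arm", "body": {
  "plan": [
    {"translation":[-4.3,0.4,-0.8],"turn":[0,0,0],"gripper":1},
    {"translation":[-10.2,-0.9,-1],"turn":[0,0,0],"gripper":1},
    {"translation":[-16.1,-1.8,-1],"turn":[0,0,0],"gripper":1},
    {"translation":[-22.1,-2.5,-1],"turn":[0,0,0],"gripper":1},
    {"translation":[-28,-2.9,-1],"turn":[0,0,0],"gripper":1},
    {"translation":[-34,-2.9,-1],"turn":[0,0,0],"gripper":1},
    {"translation":[-40,-2.7,-1],"turn":[0,0,0],"gripper":1},
    {"translation":[-40,-2.7,-1],"turn":[0,0,0],"gripper":1}
  ]
}}

```text
t: 19.2
tool_pos: [0.524, -0.3573, 0.1018]
ee_rot: [1.413, 1.06, -1.414]
contact_force: [2.6, -1.9, 5.5]
gripper_width: 0.0258
```

```bash
python3 - <<'E'
from h import *
c=snap('top','top18');o=get_obs();print(o['t'],o['tool_pos'],o['contact_force'],o['torque'],o['gripper_width'])
d=o['tool_pos'][:2]-np.array([.53337,-.24156]);print(np.degrees(np.arctan2(d[1],d[0])),np.hypot(*d))
crop('top18',360,155,400,195,15,'t18c')
crop('top16',360,155,400,195,15,'t16d')
E
```

```text
19.25 [ 0.5242782  -0.35727212  0.10173853] [ 2.28021874 -1.96492266  5.69619985] [-0.45600641 -0.46409971  0.01207185] 0.02583922340293109
-94.49264563492758 0.1160687486138286
```

View pics/t18c.png

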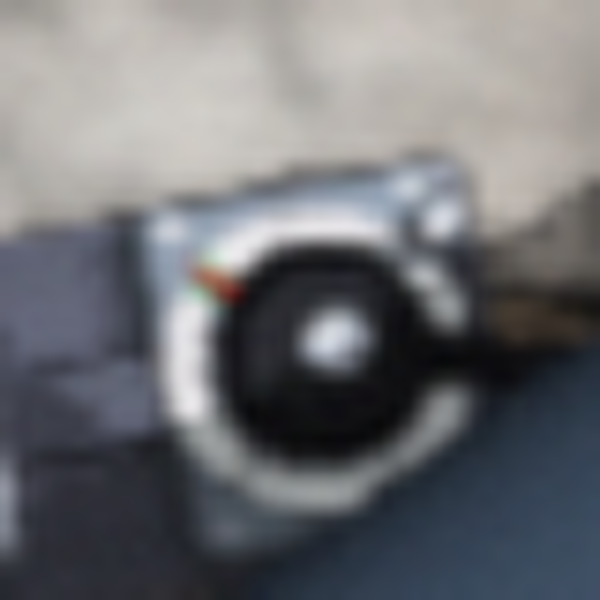

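View pics/t16d.png

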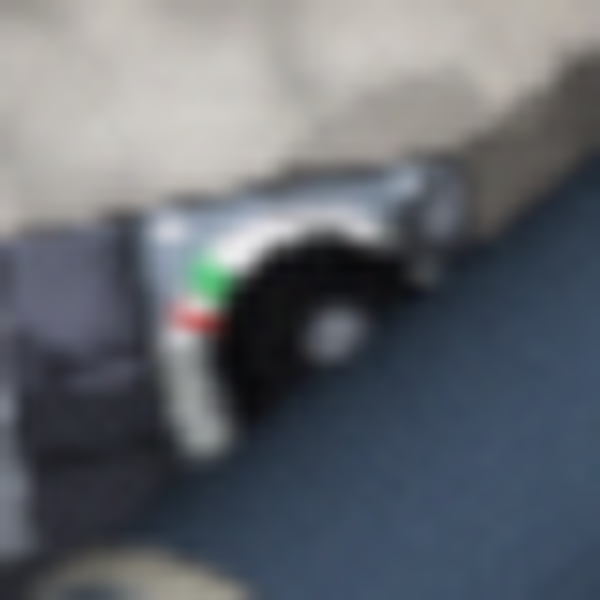

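Call:
{"method": "move_arm", "body": {
  "plan": [
    {"translation":[0.3,0,0.5],"turn":[0,0,0],"gripper":1},
    {"translation":[0.3,0,0.5],"turn":[0,0,0],"gripper":0.2},
    {"translation":[0.3,0,0.5],"turn":[0,0,0],"gripper":-0.3},
    {"translation":[0.3,0,0.5],"turn":[0,0,0],"gripper":-0.8},
    {"translation":[0.3,0,0.5],"turn":[0,0,0],"gripper":-0.8},
    {"translation":[0.3,0,0.5],"turn":[0,0,0],"gripper":-0.8},
    {"translation":[0.3,0,20],"turn":[0,0,0],"gripper":-0.8},
    {"translation":[0.3,0,50],"turn":[0,0,0],"gripper":-0.8},
    {"translation":[0.3,0,90],"turn":[0,0,0],"gripper":-0.8},
    {"translation":[0.3,-20,130],"turn":[0,0,0],"gripper":-0.8},
    {"translation":[0.3,-40,170],"turn":[0,0,0],"gripper":-0.8},
    {"translation":[0.3,-40,170],"turn":[0,0,0],"gripper":-0.8},
    {"translation":[0.3,-40,170],"turn":[0,0,0],"gripper":-0.8}
  ]
}}

```text
t: 20.55
tool_pos: [0.5251, -0.3964, 0.2717]
ee_rot: [1.414, 1.062, -1.412]
contact_force: [-0.5, 1.0, -1.2]
gripper_width: 0.0769
```

```bash
python3 - <<'E'
from h import *
c=snap('wrist','w19');o=get_obs();print(o['t'],o['tool_pos'],o['contact_force'],o['torque'],o['gripper_width'])
crop('w19',130,0,480,250,2.2,'w19c')
snap('side','side19');crop('side19',290,180,390,300,5,'s19c')
snap('top','top19');crop('top19',325,145,425,215,8,'t19c')
E
```

```text
20.6 [ 0.52508898 -0.39501998  0.27021582] [ 0.00729345  0.67626327 -1.06988773] [ 0.06806746 -0.03700889  0.0054871 ] 0.07713881372652179
```

View pics/w19.png

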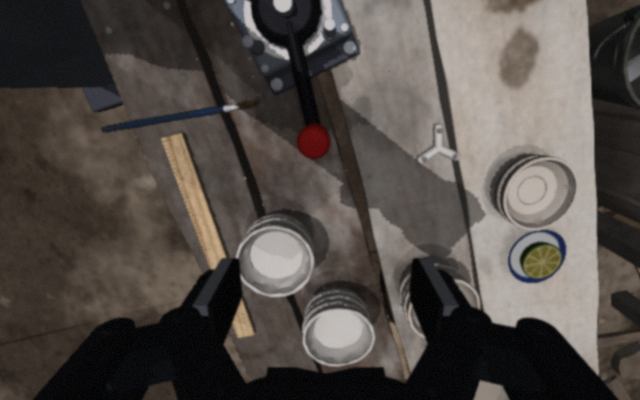

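View pics/s19c.png

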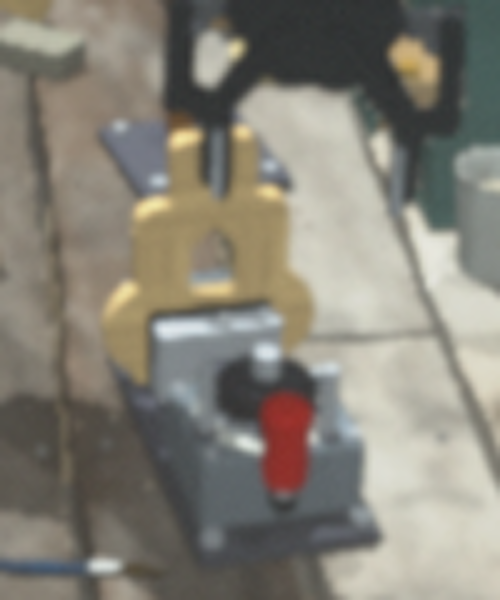

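View pics/t19c.png

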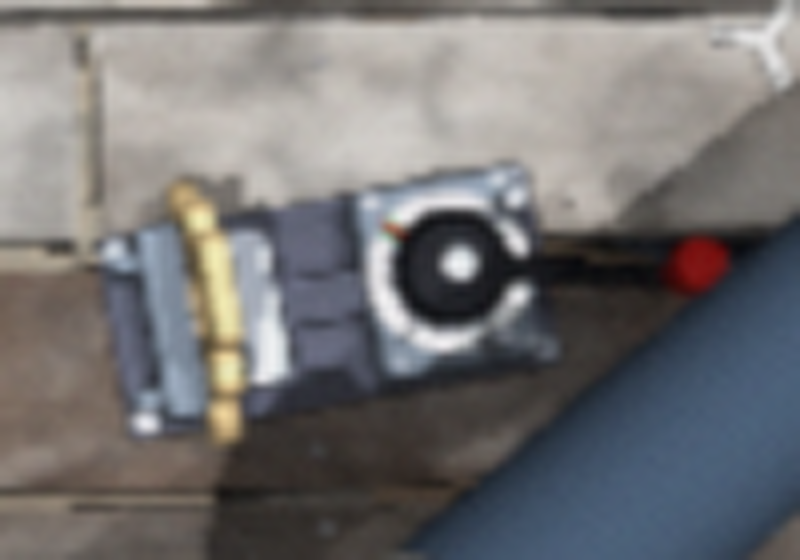

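Call:
{"method": "move_arm", "body": {
  "plan": [
    {"translation":[0,0,40],"turn":[0,0,0],"gripper":-0.8},
    {"translation":[0,30,70],"turn":[0,0,0],"gripper":-0.8},
    {"translation":[0,65,70],"turn":[0,0,0],"gripper":-0.8},
    {"translation":[0,90,70],"turn":[0,0,0],"gripper":-0.8},
    {"translation":[0,90,70],"turn":[0,0,0],"gripper":-0.8},
    {"translation":[0,90,70],"turn":[0,0,0],"gripper":-0.8}
  ]
}}

```text
t: 21.3
tool_pos: [0.5255, -0.3045, 0.3399]
ee_rot: [1.411, 1.066, -1.412]
contact_force: [0.2, -0.8, 0.0]
gripper_width: 0.0771
```

```bash
python3 - <<'E'
from h import *
c=snap('wrist','w20');o=get_obs();print(o['t'],o['tool_pos'])
crop('w20',170,0,440,220,2.8,'w20c')
E
```

```text
21.35 [ 0.52506418 -0.30565397  0.34018721]
```

View pics/w20c.png

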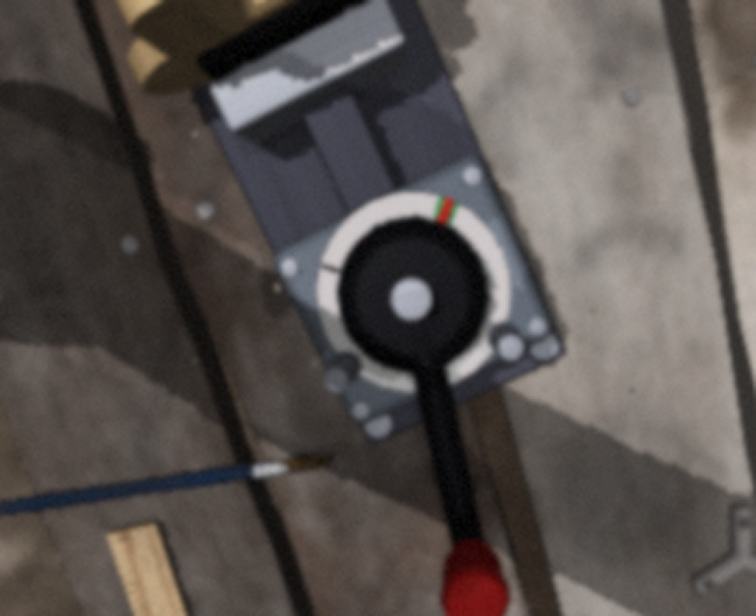

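```bash
python3 - <<'E'
from h import *
t=load('top19');s=load('side19')
print(tri((t,325+698/8-.5,145+262/8-.5),(s,290+287/5-.5,180+398/5-.5)))
# board tab ends vs vertical: top mid
print(tri((t,325+213/8-.5,145+290/8-.5),(s,290+212/5-.5,180+130/5-.5)))
crop('side19',290,190,370,290,7,'s19d')
E
```

```text
(array([ 0.52701881, -0.35511972,  0.14275601]), [array([-0. ,  0.2]), array([ 0.3, -0. ])])
(array([ 0.51368595, -0.11139078,  0.18154224]), [array([ 0. , -0.1]), array([-0.1,  0. ])])
```

View pics/s19d.png

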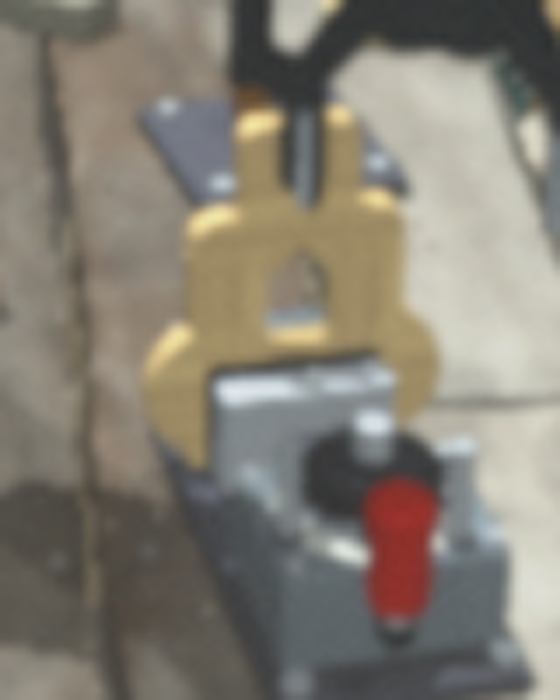

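```bash
python3 -c "
from station import hand_in,get_obs
o=get_obs();print(o['t'],o['contact_force']);print(hand_in())"
```

```text
21.35 [-1.17819881  0.06380494  0.13847044]
the job is handed in; nothing more can be done
None
```

The board is clamped upright in the bench clamp, the lever is seated, and the pointer is in the green arc. I handed the job in at 21.4 s of the 58 s allowed; `hand_in()` gives no verdict.

**What I did:**
- I gripped the large board by its tab, raised it 33 mm, and drew it clear of the barb.
- I lowered it between the jaws until the wrist felt the base plate, then released it standing upright.
- I turned the lever clockwise until it met its stop, at a spindle turn of about 1.3 rad.
- I lifted the lever about 13 mm and swung it back about 60°. The pointer did not move during the swing.
- I let it drop in again and turned on for about 20°.

**Last checks:**
- **Clamp:** the wrist picture shows the red pointer in the middle of the green arc, and the pad against the board.
- **Board:** its top edge measures 181.5 mm above the bench, against 182 expected. Its top also sits about 8 mm towards the fixed jaw from the slot point, against 6 expected, which is within measuring error.
- **Lever:** the knob's top measures 143 mm, against 141 when seated (it would be about 155 if still lifted).
- **Surroundings:** the gripper is clear of everything, and I saw nothing moved among the other things on the bench.

**What disagreed:** the top and wrist cameras put the fixed jaw about 5 mm apart, so I placed the board from a close wrist view instead. None of the final checks failed.

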